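# Find the worn rotator drive, isolate it and fit the tube carriers to the sound ones

## Robot

A 6-joint arm with a two-finger parallel gripper is mounted at the origin on a cart in front of the work surface, level with it; the furniture and walls round the work are solid. World frame = base frame: x ahead of the robot, y to its left, z up, the work surface at z = 0. Lengths are in mm, angles in rad, forces in N, time in s.
With the tool pointing down it reaches from about 350 to 775 mm from the base axis. Payload 7.3 kg.
Tool frame: the origin (TCP) lies at the very end of the fingers, on their centre line; the grasp point (between the pads) lies 19 mm behind it (bot.tcp_to_grasp is the distance from the TCP to the grasp point, in mm); z points along the fingers, y is the direction in which the jaws open and shut (so a half turn about z gives the same grasp; the last joint's range is limited). The gripper opens to 92 mm and grips with 3 to 60 N. Pads are 19 mm wide; open, the fingers measure 130 mm over their backs; the gripper's body (75 mm by 190 mm) begins 47 mm behind the grasp point.
Start: joints at [1.149, 0.342, 1.524, -0, 1.275, -0.146], TCP at [142.952, 505.185, 203.741] pointing down, gripper open.
Joint ranges: [-2.53, 2.53], [-0.77, 2.02], [0.04, 2.7], [-1, 4.14], [0.28, 2.66], [-3.11, 3.11]. Speed limits (rad/s): [2.57, 2.57, 3.14, 3.14, 3.14, 3.14].

## Interface

Orientations are given as [roll, pitch, yaw] about the fixed x, y, z axes, in that order (R = Rz(yaw) Ry(pitch) Rx(roll)).
In Python, from plant import bot gives the robot as it stands. The module is installed in compiled form; this text tells all that it offers.
- The arm moves only by the tool carry_out, never from a script. Its argument "motion" is a list of rows, each a list of 5 numbers: the closure, from 0 (fully open) to 1 (shut), then the shift along the tool's x, y, z in mm, then the turn about the tool's z in degrees. In form: [[claw, dx, dy, dz, spin], ...]. A call has 1 to 10 rows; each row is the pose to reach, as a shift and turn from the pose measured when the call began, along the tool's axes at that moment; what a row does not reach only later rows make up. A row lasts 1/8 s, in which the tool goes at most 62.5 mm and 10.7 degrees, less where a joint would pass 70% of its speed; a pose out of reach is approached as far as the arm can. A call with a gripper value outside its range is refused whole. The fingers move at their own pace and stop on an object; the grip force is fixed at half the most. Time passes only in rows, so rows that repeat a pose let the fingers close. It gives the time, the measured TCP pose, the force and the opening at its end, in the units of the state.
- bot.get_obs(): the state, without advancing time (a new reading comes with each control period).
- bot.capture(name): name is "scene" or "top"; returns a dict with "color" (480x640x3 uint8, red, green, blue), "depth" (480x640 float32, mm along the optical axis (not along the pixel's ray), 0 where there is no reading), "K" (3x3 intrinsics, pixels), "camera_from_world" (4x4, takes a point from world to camera coordinates). Camera axes: x right, y down, z forward; pixel columns grow to the right and rows downward; lengths in mm; the calibration is good to about 2 mm. A picture is of the moment at which its call begins.
- bot.close_job(): hands the job in, once; it reports no verdict.
The state is a dict: "time": time; "joint_positions": joint angles; "dq": joint speeds; "tau": joint torques, N m; "tool_pos": TCP position; "tcp_rot": TCP orientation; "contact_force": force on the tool from outside, world axes, zero at the start; "moment": the same for the moment, N m; "grip_width": finger opening in mm.
Only numpy, scipy, OpenCV 4.12 (cv2) and the standard library are available. Lean on these libraries where they do the work, as an engineer would, in place of code of your own. Each camera call takes 0.05 s, during which the arm holds its last target.

## Task

One of the three tube rotator drives has a worn coupling: find it by rocking the levers, each to the left until it resists and then to the right until it resists; the worn one has far more free play than the others. Only then isolate the worn drive by pulling its red knob up to the stop, with its lever left over at the right-hand end of its play, and leave the other red knobs in. Set every tube carrier that is there squarely on a sound drive of its own, over the central post and the pin and flat down on the disc, and leave the other things on the worktop alone.

Things in the scene. Friction and masses are not known exactly. Their poses are not given: they have to be found in the camera images.
- drive_a: drive a (all three look alike): fixed white housing 150 x 100 mm, its top 40 mm above the worktop. Origin on the worktop under the turning axis; x points away from the robot (within 0.2 rad); it reaches from 50 mm in front of the axis (-x) to 100 mm behind.
- seat_a (a point): centre of drive a's aluminium disc (80 mm, flat top), 65 mm up, on the turning axis; a carrier sits on it. A steel post (12 mm diameter, 32 mm tall, tapered tip) stands here, a brass pin (8 mm diameter, 15 mm tall, tapered) 24 mm away along +x; the lever points along -x, to the robot. z up. Post, pin, disc and lever turn together with lever_a.
- lever_knob_a (a point): middle of the upright black knob (18 mm diameter) at the end of drive a's lever, 66 mm from the axis, just in front of the housing. Its top is 15 mm above this point; 13 mm below begins the flat lever, 14 mm wide, 8 mm thick.
- lever_a (a joint): lever of drive a, rad: 0 mid-play, + with its knob to the robot's left (clockwise from above). Turns easily, stays put, until a hidden coupling stops it firmly each way: some 0.07 rad (4 mm at the knob) from 0 if sound, 0.35 rad (23 mm) if worn; a push of 5 N at the knob wins 0.03 rad more, of 20 N 0.1 rad. Starts within 0.04 of 0; the worn drive differs from start to start.
- pull_head_a (a point): centre of the head of drive a's red isolator knob (round, 24 mm diameter, 24 mm high, its underside 6 mm above the housing when in), 78 mm behind the axis. Pull straight up.
- pull_a (a joint): isolator knob of drive a, m: 0 pushed in, 0.018 pulled up to its stop. The pull takes 4 to 6 N against a spring and catch; it stays where it is left.
- drive_b: drive b (all three look alike): fixed white housing 150 x 100 mm, its top 40 mm above the worktop. Origin on the worktop under the turning axis; x points away from the robot (within 0.2 rad); it reaches from 50 mm in front of the axis (-x) to 100 mm behind.
- seat_b (a point): centre of drive b's aluminium disc (80 mm, flat top), 65 mm up, on the turning axis; a carrier sits on it. A steel post (12 mm diameter, 32 mm tall, tapered tip) stands here, a brass pin (8 mm diameter, 15 mm tall, tapered) 24 mm away along +x; the lever points along -x, to the robot. z up. Post, pin, disc and lever turn together with lever_b.
- lever_knob_b (a point): middle of the upright black knob (18 mm diameter) at the end of drive b's lever, 66 mm from the axis, just in front of the housing. Its top is 15 mm above this point; 13 mm below begins the flat lever, 14 mm wide, 8 mm thick.
- lever_b (a joint): lever of drive b, rad: 0 mid-play, + with its knob to the robot's left (clockwise from above). Turns easily, stays put, until a hidden coupling stops it firmly each way: some 0.07 rad (4 mm at the knob) from 0 if sound, 0.35 rad (23 mm) if worn; a push of 5 N at the knob wins 0.03 rad more, of 20 N 0.1 rad. Starts within 0.04 of 0; the worn drive differs from start to start.
- pull_head_b (a point): centre of the head of drive b's red isolator knob (round, 24 mm diameter, 24 mm high, its underside 6 mm above the housing when in), 78 mm behind the axis. Pull straight up.
- pull_b (a joint): isolator knob of drive b, m: 0 pushed in, 0.018 pulled up to its stop. The pull takes 4 to 6 N against a spring and catch; it stays where it is left.
- drive_c: drive c (all three look alike): fixed white housing 150 x 100 mm, its top 40 mm above the worktop. Origin on the worktop under the turning axis; x points away from the robot (within 0.2 rad); it reaches from 50 mm in front of the axis (-x) to 100 mm behind.
- seat_c (a point): centre of drive c's aluminium disc (80 mm, flat top), 65 mm up, on the turning axis; a carrier sits on it. A steel post (12 mm diameter, 32 mm tall, tapered tip) stands here, a brass pin (8 mm diameter, 15 mm tall, tapered) 24 mm away along +x; the lever points along -x, to the robot. z up. Post, pin, disc and lever turn together with lever_c.
- lever_knob_c (a point): middle of the upright black knob (18 mm diameter) at the end of drive c's lever, 66 mm from the axis, just in front of the housing. Its top is 15 mm above this point; 13 mm below begins the flat lever, 14 mm wide, 8 mm thick.
- lever_c (a joint): lever of drive c, rad: 0 mid-play, + with its knob to the robot's left (clockwise from above). Turns easily, stays put, until a hidden coupling stops it firmly each way: some 0.07 rad (4 mm at the knob) from 0 if sound, 0.35 rad (23 mm) if worn; a push of 5 N at the knob wins 0.03 rad more, of 20 N 0.1 rad. Starts within 0.04 of 0; the worn drive differs from start to start.
- pull_head_c (a point): centre of the head of drive c's red isolator knob (round, 24 mm diameter, 24 mm high, its underside 6 mm above the housing when in), 78 mm behind the axis. Pull straight up.
- pull_c (a joint): isolator knob of drive c, m: 0 pushed in, 0.018 pulled up to its stop. The pull takes 4 to 6 N against a spring and catch; it stays where it is left.
- carrier_mid_1 (a point): tube carrier 1 (may be absent): blue plate 84 x 84 x 10 mm, white clips, grey bridge handle, 54 mm high, 120 to 195 g. Point on its centre line, 27 mm above its underside. z up, x to the edge with a yellow mark. Through holes: 13.6 mm at the centre, 9.6 mm 24 mm along +x. Handle bar along x, 78 long, 14 wide, 12 high, its middle 21 mm above this point.
- carrier_mid_2 (a point): tube carrier 2 (may be absent): blue plate 84 x 84 x 10 mm, white clips, grey bridge handle, 54 mm high, 120 to 195 g. Point on its centre line, 27 mm above its underside. z up, x to the edge with a yellow mark. Through holes: 13.6 mm at the centre, 9.6 mm 24 mm along +x. Handle bar along x, 78 long, 14 wide, 12 high, its middle 21 mm above this point.
- carton_mid (a point): bystander: small white and blue reagent carton, 55 x 105 x 38 mm, its centre.
- timer_mid (a point): bystander: white bench timer, 58 x 68 x 18 mm, its centre.
- stapler_mid (a point): bystander: blue stapler, 33 x 130 x 43 mm, about its centre.
Mind the look-alikes: they are no part of the job. What is shaped like the part that bears carrier_mid_2 but green or turquoise is not meant.

How it is judged:
By the outcome, as a careful person would: the job done as asked, in the order asked, and still so for the second after the job is handed in, with the robot touching nothing.
Of carrier_1, carrier_2 only 1 to 2 are there at a start; the rules pass over those that are not, and their reading is None.
At some moment in a run one of carrier_1, carrier_2 may be knocked a few centimetres aside while the robot is not near it.
Once in a run the grip may slacken for a moment while it holds something.
It also fails if it takes over 210 s, if anything falls off the work surface, if the arm or the gripper's body presses on something with over 40 N, if the wrist force passes 120 N, or if a joint passes its speed limit or range.

## Working session

There is one attempt and no reset: what is moved stays moved. The work goes in short steps, Python scripts to look and compute and a tool call to move; the robot and the scene stay as the last step left them, time stands still between calls to the robot, and variables do not carry over. Pictures are saved under pics/ and viewed, and the job is handed in when it is done.

Besides the shell and the picture viewer there is one more tool, called after "Emit:" in YAML: its name, and indented under it one key for each argument. carry_out: Moves the arm, as the interface text tells. Its arguments: {"type":"object","properties":{"motion":{"type":"array","items":{"type":"array","items":{"type":"number"}}}},"required":["motion"]}

```bash
mkdir -p pics; ls; cat > h.py <<'E'
import numpy as np, cv2, pickle
from plant import bot
def cap(n,tag):
    c=bot.capture(n); pickle.dump(c,open(f'pics/{tag}.pkl','wb')); cv2.imwrite(f'pics/{tag}.png',c['color'][:,:,::-1]); return c
def load(tag): return pickle.load(open(f'pics/{tag}.pkl','rb'))
def proj(c,P):
    P=np.atleast_2d(P).astype(float); T=c['camera_from_world']; q=P@T[:3,:3].T+T[:3,3]; u=q@c['K'].T; return u[:,:2]/u[:,2:]
def ray(c,uv):
    T=c['camera_from_world']; R=T[:3,:3]; o=-R.T@T[:3,3]; d=R.T@np.linalg.inv(c['K'])@np.array([uv[0],uv[1],1.]); return o,d
def onz(c,uv,z):
    o,d=ray(c,uv); return o+d*(z-o[2])/d[2]
def cloud(c):
    d=c['depth']; v,u=np.mgrid[0:480,0:640]; K=c['K']; X=np.stack([(u-K[0,2])/K[0,0]*d,(v-K[1,2])/K[1,1]*d,d],-1); T=c['camera_from_world']; W=(X-T[:3,3])@T[:3,:3]; W[d==0]=np.nan; return W
E
python3 - <<'E'
from h import *
np.set_printoptions(precision=3,suppress=True)
o=bot.get_obs(); print(o, bot.tcp_to_grasp)
for n in('scene','top'):
    c=cap(n,n+'0'); T=c['camera_from_world']; print(n,-T[:3,:3].T@T[:3,3],T[2,:3],c['K'])
E
```

```text
pics
{'time': 0.0, 'joint_positions': array([ 1.149,  0.343,  1.525, -0.   ,  1.275, -0.146]), 'dq': array([ 0.   , -0.001, -0.002, -0.003,  0.   , -0.001]), 'tau': array([  0.002, -43.123, -24.423,   0.072,   0.056,  -0.   ]), 'tool_pos': array([142.786, 504.754, 203.052]), 'tcp_rot': array([-3.14 , -0.   ,  2.866]), 'contact_force': array([-0.049,  0.946, -0.437]), 'moment': array([-0.009, -0.033, -0.039]), 'grip_width': 91.79878583134496} 18.8
scene [-142.446 -904.52   621.857] [ 0.544  0.716 -0.437] [[595.179   0.    319.245]
 [  0.    595.179 245.066]
 [  0.      0.      1.   ]]
top [ 441.586   16.154 1223.865] [ 0.092 -0.027 -0.995] [[463.746   0.    319.926]
 [  0.    463.746 241.29 ]
 [  0.      0.      1.   ]]
```

View pics/scene0.png

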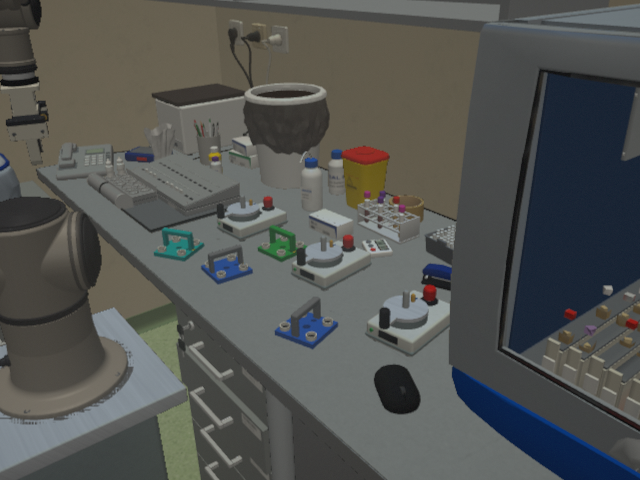

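View pics/top0.png

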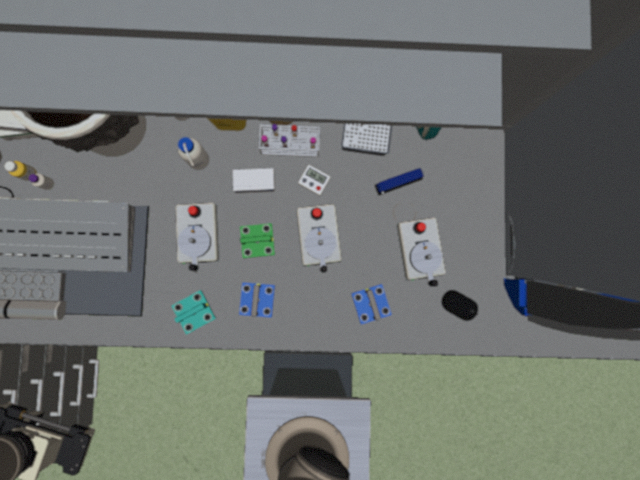

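Two blue carriers can be seen in the top view, at about (257,300) and (371,304). The green one at (257,240) and the turquoise one at (194,312) are look-alikes. The three drives are near x=195, 320 and 423. I'll enlarge the view and measure.

```bash
python3 - <<'E'
from h import *
c=load('top0')
im=c['color'][150:340,150:480][:,:,::-1]
cv2.imwrite('pics/topcrop.png',cv2.resize(im,None,fx=2.42,fy=2.42,interpolation=cv2.INTER_CUBIC))
s=load('scene0')
im=s['color'][180:370,150:480][:,:,::-1]
cv2.imwrite('pics/sccrop.png',cv2.resize(im,None,fx=2.42,fy=2.42,interpolation=cv2.INTER_CUBIC))
np.set_printoptions(precision=1,suppress=True)
W=cloud(c)
hsv=cv2.cvtColor(c['color'],cv2.COLOR_RGB2HSV)
def comps(m,mn,name):
    n,l,st,ce=cv2.connectedComponentsWithStats(m.astype(np.uint8))
    for i in range(1,n):
        if st[i,4]>=mn:
            P=W[l==i]; print(name,ce[i],st[i,4],np.nanmedian(P,0),np.nanmax(P[:,2]))
H,S,V=[hsv[...,k] for k in range(3)]
comps((H>105)&(H<128)&(S>120)&(V>60),60,'blue')
comps(((H<6)|(H>174))&(S>150)&(V>90),30,'red')
roi=np.zeros(H.shape,bool); roi[190:345,150:480]=1
comps((V<60)&roi,15,'black')
# depth heights check
print('shelf',W[90,300],W[20,300],'table',W[330,300])
for tag in('disc',):
    for (u,v) in((195,241),(320,243),(427,258)): print(W[v,u])
m=roi&(W[...,2]>55)&(W[...,2]<75); comps(m,50,'z65')
m=roi&(W[...,2]>32)&(W[...,2]<46); comps(m,50,'z40')
E
```

```text
blue [185.4 143.7] 132 [764.7 310.4 139.9] 145.6682674539408
blue [399.6 179.9] 423 [ 717.8 -219.7   39.7] 49.19771155576303
blue [522.2 295.9] 298 [ 427.1 -505.6  104.8] 148.99754813768044
blue [247.3 297.9] 218 [400.2 165.    9.9] 55.709418081411535
blue [264.5 300.2] 328 [396.2 124.5   9.6] 16.541868689077734
blue [379.8 300. ] 213 [ 404.7 -178.5    9.9] 15.90920660687002
blue [363.7 305.6] 314 [ 387.7 -136.3   10. ] 54.54687493316408
blue [619.  297.4] 77 [ 430.9 -777.8   46.9] 503.61564534231405
red [192.7 210.2] 57 [616.6 304.1  68.3] 74.43240272010266
red [316.3 212.6] 61 [619.7  -3.7  69.5] 76.56371442147811
red [420.5 226.6] 55 [ 592.7 -269.2   69.4] 75.63846903481267
black [197.2 212.3] 21 [613.7 297.7  43.7] 50.6570730696999
black [416.1 229. ] 16 [ 588.7 -261.    43.1] 57.25739136806505
black [193.2 267.3] 40 [473.8 290.1  91. ] 95.24803551842386
black [323.1 268.9] 22 [478.4 -24.3  92.5] 96.03446534284357
black [432.6 282.8] 39 [ 452.1 -294.    91. ] 97.03602961056535
black [459.3 305. ] 713 [ 398.3 -379.7   30.9] 40.79996299920731
shelf [742.4  34.8 523.6] [720.4  31.2 753.9] table [321.3  27.9   1.3]
[539.6 295.8  63.7]
[541.4 -15.   97.2]
[ 512.7 -278.6   95.6]
z65 [192.1 210.3] 76 [616.5 306.1  68. ] 74.43240272010266
z65 [316.  212.4] 74 [620.5  -3.5  69.3] 74.95930856515244
z65 [420.2 226.9] 72 [ 592.4 -267.6   68.9] 73.97871244679526
z65 [193.4 242.5] 831 [535.8 297.8  64.8] 74.57564946704596
z65 [319.6 244.1] 792 [541.5 -16.5  64.9] 74.36869324711503
z65 [425.6 258.6] 808 [ 513.4 -284.3   65.2] 74.7120491042326
z40 [198.7 225. ] 1198 [592.8 285.4  39.4] 45.92918627154637
z40 [317.5 230.5] 1320 [592.2  -6.2  39.7] 45.96547528497652
z40 [416.5 241.6] 1177 [ 569.1 -257.8   39.8] 45.950247697219524
z40 [182.1 256.9] 133 [497.9 334.1  39.5] 45.07141803361672
z40 [439.2 269.8] 107 [ 483.9 -326.7   39. ] 45.72152620759744
z40 [461.4 305.4] 270 [ 396.1 -384.    34.5] 40.79996299920731
```

```bash
echo
```

```text
(no output)
```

View pics/topcrop.png

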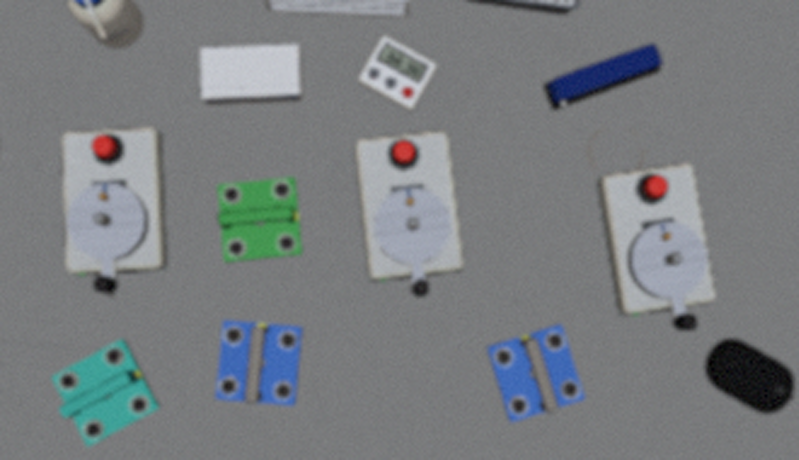

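View pics/sccrop.png

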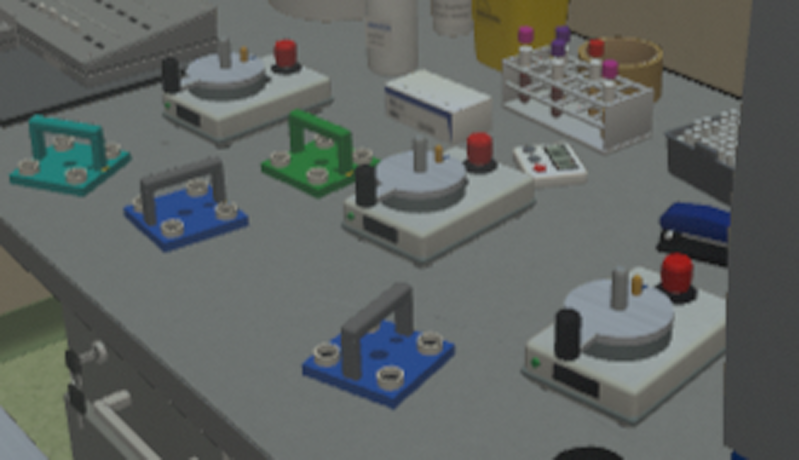

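Top crop: each blue carrier has a grey handle along x, with its yellow mark on the far edge. The scene crop confirms the two blue ones at about (185,205) and (380,345), while the turquoise and green ones are excluded. Next I'll measure precisely.

```bash
cat >> h.py <<'E'
def pair(top,sc,ut,us):
    o1,d1=ray(top,ut);o2,d2=ray(sc,us); d1=d1/np.linalg.norm(d1);d2=d2/np.linalg.norm(d2)
    A=np.stack([d1,-d2],1); t=np.linalg.lstsq(A,o2-o1,rcond=None)[0]; p=o1+t[0]*d1;q=o2+t[1]*d2; return (p+q)/2,np.linalg.norm(p-q)
def comp(m,mn):
    n,l,st,ce=cv2.connectedComponentsWithStats(m.astype(np.uint8)); return [(ce[i],st[i],l==i) for i in range(1,n) if st[i,4]>=mn]
def masks(c):
    h=cv2.cvtColor(c['color'],cv2.COLOR_RGB2HSV).astype(int); H,S,V=h[...,0],h[...,1],h[...,2]
    return dict(red=((H<7)|(H>173))&(S>150)&(V>80), black=(V<60), blue=(H>105)&(H<128)&(S>120)&(V>50), brass=(H>8)&(H<24)&(S>70)&(V>70), yellow=(H>23)&(H<35)&(S>120)&(V>100))
E
python3 - <<'E'
from h import *
np.set_printoptions(precision=1,suppress=True)
t=load('top0'); s=load('scene0'); W=cloud(t); WS=cloud(s)
mt=masks(t); ms=masks(s)
for nm,c,m,W_ in(('top',t,mt,W),('scene',s,ms,WS)):
    print(nm)
    x=W_[...,0];y=W_[...,1];z=W_[...,2]; roi=(x>330)&(x<680)&(y>-400)&(y<400)
    for k in('red','brass','yellow','blue'):
        for ce,st,l in comp(m[k]&roi,5):print(k,ce,st,np.nanmedian(W_[l],0))
    for ce,st,l in comp(m['black']&roi&(z>60),8):print('black',ce,st,np.nanmedian(W_[l],0),np.nanmax(W_[l][:,2]))
    # post tops
    for ce,st,l in comp(roi&(z>80),5):print('z>80',ce,st,np.nanmedian(W_[l],0),np.nanmax(W_[l][:,2]))
    # disc
    for ce,st,l in comp(roi&(z>61)&(z<68),300):
        P=W_[l]; (cx,cy),r=cv2.minEnclosingCircle(P[:,:2].astype(np.float32)); print('disc',np.nanmedian(P,0),cx,cy,r)
    # housing
    for ce,st,l in comp(roi&(z>36)&(z<44)&(W_[...,2]>0),50):
        pass
E
```

```text
top
red [192.9 210.3] [189 207   9   8  61] [616.6 304.1  68. ]
red [316.3 212.6] [312 209  10   8  61] [619.7  -3.7  69.5]
red [420.3 226.7] [417 223   8   9  57] [ 592.6 -267.8   69.3]
blue [247.3 297.9] [241 283  14  32 218] [400.2 165.    9.9]
blue [264.5 300.1] [257 284  17  33 327] [396.2 124.5   9.6]
blue [379.8 300. ] [370 285  19  32 213] [ 404.7 -178.5    9.9]
blue [363.8 305.6] [352 290  22  32 312] [ 387.7 -136.3   10. ]
blue [241.1 313.4] [240 312   4   3   8] [360.2 181.5   8.7]
blue [361.9 322. ] [360 321   5   3  10] [ 346.7 -132.1    9. ]
black [193.2 267.3] [189 265   9   6  40] [473.8 290.1  91. ] 95.24803551842386
black [323.1 268.9] [321 267   5   5  22] [478.4 -24.3  92.5] 96.03446534284357
black [432.6 282.8] [429 280   8   6  39] [ 452.1 -294.    91. ] 97.03602961056535
z>80 [190.5 240. ] [188 238   6   5  26] [538.9 299.4  95.4] 101.11600202499763
z>80 [320. 242.] [318 240   5   5  21] [543.7 -15.   95.6] 102.40035533914259
z>80 [428.1 256.6] [425 255   7   5  24] [ 516.7 -281.4   94.4] 98.62553455726277
z>80 [191.8 267. ] [188 264   9   7  48] [473.9 292.8  
[... 1251 characters left out ...]
] [240 196   5   8  32] [535.  296.6  87.1] 96.4748807742534
z>80 [220.  206.9] [217 204   7   7  43] [469.  288.9  87.4] 93.08154600577933
z>80 [323.1 240.3] [321 236   5  10  40] [541.4 -19.3  88.7] 95.96900458447114
z>80 [300.7 251.7] [297 248   9   9  59] [474.7 -30.4  87.5] 93.46953553197359
z>80 [406.  295.3] [403 290   7  11  62] [ 513.8 -287.1   89.4] 95.89076979846172
z>80 [384.7 312.4] [380 308  11  10  90] [ 447.8 -302.5   88.6] 94.48782351431794
disc [530.3 292.4  63. ] 519.862060546875 298.33917236328125 57.55470275878906
disc [536.7 -24.2  63.2] 525.8721313476562 -19.43194007873535 57.81938552856445
disc [ 509.8 -293.6   63.4] 498.814453125 -290.36553955078125 58.11250305175781
```

```bash
cat > crops.py <<'E'
from h import *
import sys
def crops(tag,pts,r,name,f=7):
    c=load(tag); L=[]
    for u,v in pts:
        L.append(cv2.resize(c['color'][v-r:v+r,u-r:u+r][:,:,::-1],(266,266),interpolation=cv2.INTER_CUBIC))
    return np.hstack(L)
if __name__=='__main__':
    a=crops('top0',[(195,240),(320,242),(426,256)],38,'')
    b=crops('scene0',[(248,213),(328,256),(409,310)],48,'')
    cv2.imwrite('pics/drives.png',np.vstack([a,b]))
E
python3 crops.py
```

```text
(no output)
```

View pics/drives.png

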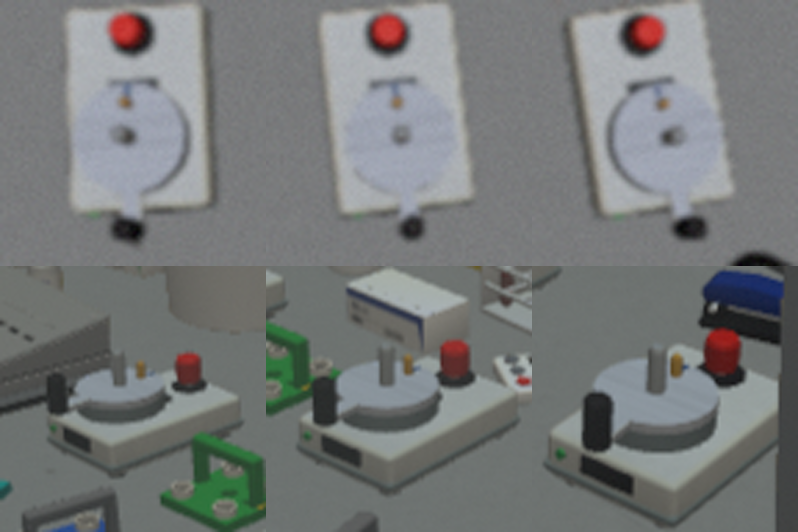

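The crops show post, pin, lever knob and red head clearly for all three drives. I'll fit features by colour and cast rays onto planes.

```bash
python3 - <<'E'
from h import *
np.set_printoptions(precision=1,suppress=True)
t=load('top0'); s=load('scene0')
cen=[(195,240),(320,242),(426,256)]
im=cv2.GaussianBlur(t['color'],(0,0),1).astype(int)
for nm,(u,v) in zip('LMR',cen):
    r=30
    w=im[v-r:v+r,u-r:u+r]; big=cv2.resize(w.astype(np.float32),None,fx=4,fy=4,interpolation=cv2.INTER_CUBIC)
    tint=big[...,2]-big[...,0]; 
    # disc: tint high
    m=((tint>12)&(big.sum(-1)>350)).astype(np.uint8)
    m=cv2.morphologyEx(m,cv2.MORPH_CLOSE,np.ones((25,25)));m=cv2.morphologyEx(m,cv2.MORPH_OPEN,np.ones((45,45)))
    cs,_=cv2.findContours(m,cv2.RETR_EXTERNAL,cv2.CHAIN_APPROX_NONE); cnt=max(cs,key=cv2.contourArea)
    px=(cnt[:,0,:]+.5)/4-.5+np.array([u-r,v-r])
    P=np.array([onz(t,p,65) for p in px])[:,:2]
    A=np.c_[2*P,np.ones(len(P))]; q=np.linalg.lstsq(A,(P**2).sum(1),rcond=None)[0]; rad=np.sqrt(q[2]+q[0]**2+q[1]**2)
    print(nm,'disc top',q[:2],rad, 'tint med',np.median(tint[m>0]))
    cv2.imwrite(f'pics/m{nm}.png',m*255)
# two-view triangulations using depth-free colour centroid: pin
W=cloud(t)
brass_s=[(250.4,201.9),(330.9,243.2),(412.6,297.4)]
for nm,(u,v),bs in zip('LMR',cen,brass_s):
    sub=t['color'][v-25:v+5,u-15:u+15].astype(float); k=np.clip(sub[...,0]-sub[...,2]-10,0,None); k[:13]=0
    yy,xx=np.mgrid[0:30,0:30]; pu=(k*xx).sum()/k.sum()+u-15; pv=(k*yy).sum()/k.sum()+v-25
    print(nm,'pin',pu,pv,pair(t,s,(pu,pv),bs), onz(t,(pu,pv),78))
red_t=[(192.9,210.3),(316.3,212.6),(420.3,226.7)]
for nm,a in zip('LMR',red_t): print('red top z70',onz(t,a,69))
E
```

```text
L disc top [540.2 299.6] 38.61275670356259 tint med 18.443016
M disc top [545.7 -15.9] 39.289283492528824 tint med 18.683273
R disc top [ 517.6 -284.6] 38.686404856334306 tint med 18.612206
L pin 192.13541666666666 230.74479166666666 (array([563.4, 303.1,  70.9]), np.float64(2.190062091429848)) [563.6 300.7  78. ]
M pin 319.0063694267516 232.77707006369428 (array([568.5, -12. ,  71. ]), np.float64(1.9311175723954006)) [568.5 -12.4  78. ]
R pin 425.19767441860466 247.25 (array([ 540.3, -279.4,   71.5]), np.float64(2.1824806628483255)) [ 540.6 -278.5   78. ]
red top z70 [615.9 303.8  69. ]
red top z70 [620.3  -4.3  69. ]
red top z70 [ 593.  -267.9   69. ]
```

```bash
cat >> h.py <<'E'
from scipy.spatial.transform import Rotation as Ro
def plan(*targets):
    "targets: (x,y,z,yaw of drive/carrier); prints tool shifts"
    o=bot.get_obs(); R=Ro.from_euler('xyz',o['tcp_rot']).as_matrix(); p=o['tool_pos']; yaw0=o['tcp_rot'][2]
    print('t',round(o['time'],2),'pos',p.round(1),'rot',o['tcp_rot'].round(3),'F',o['contact_force'].round(1),'w',round(o['grip_width'],1))
    for x,y,z,yaw in targets:
        d=R.T@(np.array([x,y,z])-p); dy=(yaw+np.pi-yaw0+np.pi)%(2*np.pi)-np.pi
        print('row',d.round(1),'spin',round(-np.degrees(dy),1))
E
python3 - <<'E'
from h import *
np.set_printoptions(precision=1,suppress=True)
t=load('top0'); W=cloud(t)
# housing outlines at z=40
cen=[(195,240),(320,242),(426,256)]
g=t['color'].astype(int)
for nm,(u,v),d in zip('LMR',cen,[(540.2,299.6),(545.7,-15.9),(517.6,-284.6)]):
    z=W[...,2]; x=W[...,0]-d[0]; y=W[...,1]-d[1]
    m=((z>25)&(abs(x)<140)&(abs(y)<80)&((x>-50)))
    m=(g.min(-1)>150)&(abs(x)<140)&(abs(y)<80)
    m=cv2.morphologyEx(m.astype(np.uint8),cv2.MORPH_CLOSE,np.ones((9,9))); ce,st,l=max(comp(m,50),key=lambda q:q[1][4])
    cs,_=cv2.findContours(l.astype(np.uint8),0,cv2.CHAIN_APPROX_NONE)
    P=np.array([onz(t,p,40)[:2] for p in cs[0][:,0,:]]); (c,sz,a)=cv2.minAreaRect(P.astype(np.float32)); print(nm,np.array(c),sz,a,np.radians(a))
for kk,k in zip('LMR',[(193.2,267.3),(323.1,268.9),(432.6,282.8)]): print(kk,onz(t,k,92))
plan((474,291,203,.1),(474,291,75,.1))
E
```

```text
L [562.8 301.8] (149.260009765625, 96.7591323852539) 5.244211196899414 0.09152875205584741
M [568.3 -12.7] (148.54420471191406, 95.27255249023438) 8.253844261169434 0.14405675830424536
R [ 538.7 -281.1] (152.7559814453125, 96.61153411865234) 10.009930610656738 0.17470624705212667
L [473.3 290.   92. ]
M [478.7 -24.5  92. ]
R [ 452.5 -293.8   92. ]
t 0.1 pos [142.8 504.8 203.1] rot [-3.1 -0.   2.9] F [-0.8 -0.4  0.7] w 91.9
row [-376.9 -115.5    0.2] spin -21.5
row [-376.9 -115.4  128.2] spin -21.5
```

Emit:
carry_out:
  motion:
    - [0.6, -62, -19, 0, -10]
    - [0.6, -125, -38, 0, -20]
    - [0.6, -188, -58, 0, -21.5]
    - [0.6, -250, -77, 0, -21.5]
    - [0.6, -313, -96, 0, -21.5]
    - [0.6, -377, -115, 0, -21.5]
    - [0.6, -377, -115, 0, -21.5]
    - [0.6, -377, -115, 40, -21.5]
    - [0.6, -377, -115, 75, -21.5]
    - [0.6, -377, -115, 75, -21.5]

```text
time: 1.35
tool_pos: [472.4, 290.4, 125.6]
tcp_rot: [-3.138, -0.007, -3.043]
contact_force: [0.6, -0.4, 1.8]
grip_width: 36.5
```

```bash
python3 - <<'E'
from h import *
plan((474,291,75,.1))
cap('top','top1');cap('scene','sc1')
c=load('sc1');cv2.imwrite('pics/a1.png',np.hstack([cv2.resize(c['color'][140:260,160:300][:,:,::-1],(400,343)),cv2.resize(load('top1')['color'][200:300,140:260][:,:,::-1],(400,343))]))
E
```

```text
t 1.35 pos [472.4 290.4 125.6] rot [-3.138 -0.007 -3.043] F [ 0.6 -0.4  1.8] w 36.5
row [-2.   0.6 50.6] spin -0.1
```

View pics/a1.png

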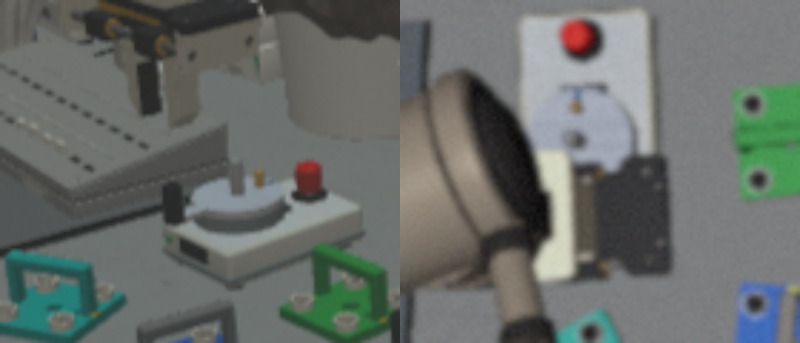

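```bash
python3 - <<'E'
from h import *
c=load('sc1'); o=bot.get_obs()['tool_pos']
for z in(125.6,80): 
  for dy in(-18,0,18): print(z,dy,proj(c,[o[0],o[1]+dy,z]), (proj(c,[o[0],o[1]+dy,z])-[160,140])*2.857)
E
```

```text
125.6 -18 [[223.57572654 192.92268946]] [[181.63585073 151.20012377]]
125.6 0 [[219.79360026 190.85331966]] [[170.83031593 145.28793428]]
125.6 18 [[216.08002321 188.82145622]] [[160.22062632 139.48290041]]
80 -18 [[225.29750129 210.88678994]] [[186.55496118 202.52355885]]
80 0 [[221.55262449 208.68430428]] [[175.85584817 196.23105734]]
80 18 [[217.87468316 206.52118559]] [[165.34796979 190.05102722]]
```

```bash
python3 - <<'E'
from h import *
c=cap('scene','sc2'); plan((474,291,75,.1))
im=cv2.resize(c['color'][140:260,160:300][:,:,::-1],(800,686))
o=bot.get_obs()['tool_pos']
for dy in(-18,0,18):
  p=((proj(c,[o[0],o[1]+dy,o[2]])[0]-[160,140])*5.714).astype(int); cv2.circle(im,tuple(int(a) for a in p),3,(0,0,255),-1)
cv2.imwrite('pics/a2.png',im[:600])
W=cloud(c); print(W[170:190:2,222])
E
```

```text
t 1.5 pos [475.  291.9 129.6] rot [-3.141e+00  1.000e-03 -3.042e+00] F [-0.5 -0.6  0.4] w 36.9
row [ 1.1 -0.8 54.6] spin -0.0
[[465.27605091 252.89185525 189.34210332]
 [465.98827754 255.16637346 183.83552402]
 [467.59638388 259.15584254 177.64375756]
 [464.75875408 254.66694693 174.67818197]
 [463.93481962 254.02064849 170.2386505 ]
 [463.53863181 254.19366567 165.46927207]
 [464.55316019 257.06905464 159.61066928]
 [471.01850182 270.39100807 149.51637781]
 [587.47406073 494.56215     53.67208059]
 [583.56537304 488.20344829  50.54279565]]
```

View pics/a2.png

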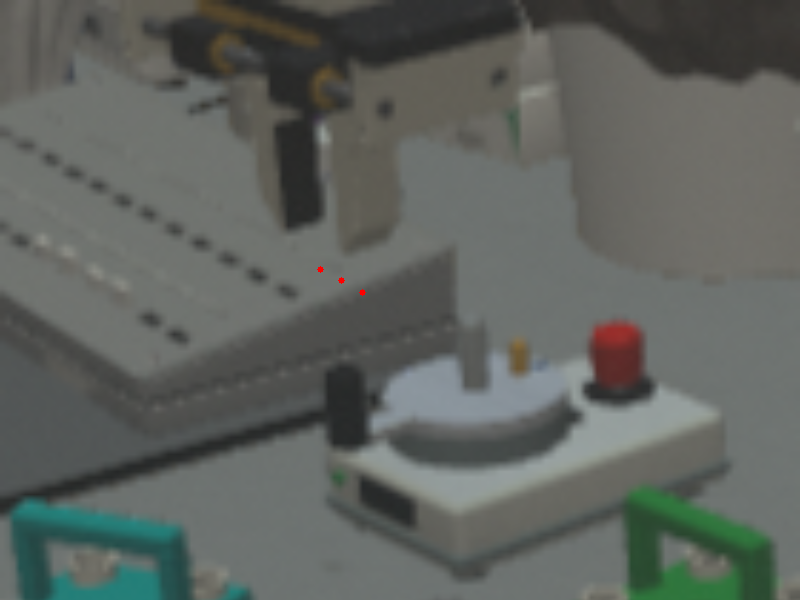

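The picture shows the finger tips (pixels ~(213,180) and (225,183)) about 20 mm above where the reported TCP projects, so I'll descend in stages and check.

Emit:
carry_out:
  motion:
    - [0.6, 1, 1, 20, 0]
    - [0.6, 1, 1, 50, 0]
    - [0.6, 1, 1, 50, 0]
    - [0.6, 1, 1, 50, 0]

```text
time: 2.0
tool_pos: [474.9, 293.3, 81.5]
tcp_rot: [3.141, 0.004, -3.042]
contact_force: [-0.8, -0.0, 0.1]
grip_width: 36.5
```

```bash
cat > v.py <<'E'
from h import *
import sys
tag,x0,y0,w,h=sys.argv[1],*map(int,sys.argv[2:6])
c=cap('scene',tag); plan((474,291,75,.1)); f=min(800/w,600/h)
im=cv2.resize(c['color'][y0:y0+h,x0:x0+w][:,:,::-1],None,fx=f,fy=f,interpolation=cv2.INTER_CUBIC)
o=bot.get_obs(); R=Ro.from_euler('xyz',o['tcp_rot']).as_matrix()
for k in(-1,0,1):
  p=(proj(c,o['tool_pos']+R[:,1]*k*o['grip_width']/2)[0]-[x0,y0])*f; cv2.circle(im,tuple(int(a) for a in p),3,(0,0,255),-1)
cv2.imwrite(f'pics/{tag}c.png',im)
E
python3 v.py s3 180 140 120 90
```

```text
t 2.05 pos [475.  293.4  81.6] rot [ 3.141  0.004 -3.042] F [-0.   0.2 -0. ] w 37.1
row [ 1.3 -2.2  6.6] spin -0.0
```

View pics/s3c.png

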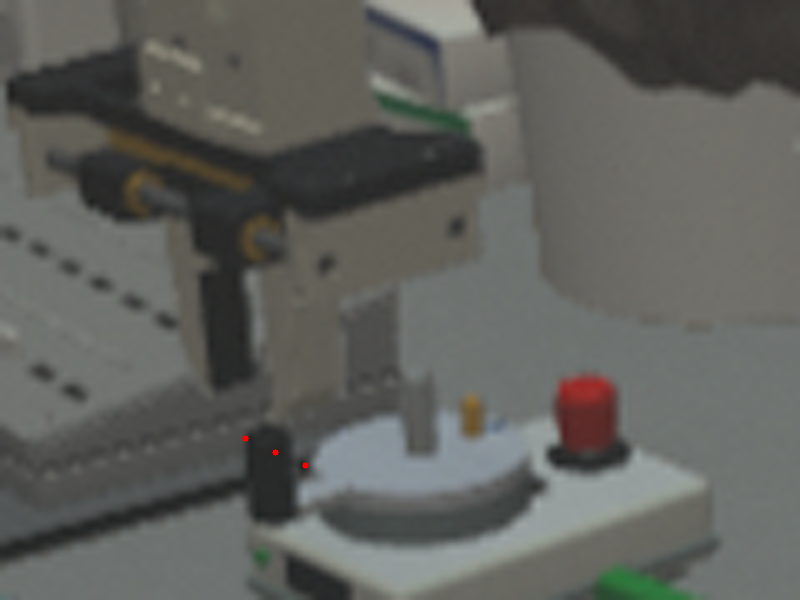

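Emit:
carry_out:
  motion:
    - [0.6, 1, -1, 10, 0]
    - [0.6, 1, -1, 20, 0]
    - [0.6, 1, -1, 25, 0]
    - [0.6, 1, -1, 25, 0]

```text
time: 2.55
tool_pos: [473.9, 292.1, 55.9]
tcp_rot: [3.142, 0.003, -3.042]
contact_force: [-0.3, -0.5, 0.4]
grip_width: 36.7
```

```bash
python3 v.py s4 180 140 120 90
```

```text
t 2.6 pos [474.2 292.2  56.3] rot [ 3.141  0.004 -3.042] F [-0.3 -0.  -0.5] w 36.5
row [  0.2  -1.2 -18.7] spin -0.0
```

View pics/s4c.png

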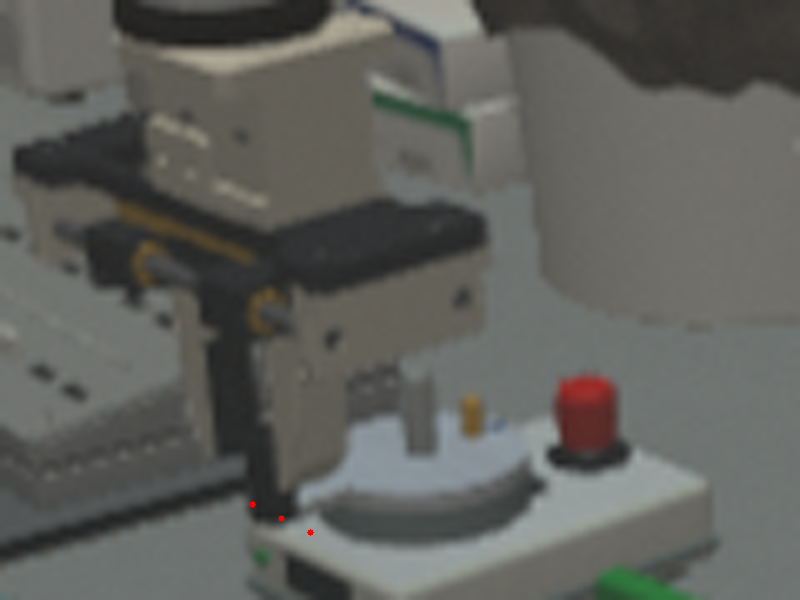

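The fingers straddle the knob with no contact. Now rocking to the left (+y).

Emit:
carry_out:
  motion:
    - [0.6, 0, 4, 0, 0]
    - [0.6, 0, 8, 0, 0]
    - [0.6, 0, 11, 0, 0]
    - [0.6, 0, 14, 0, 0]
    - [0.6, 0, 14, 0, 0]

```text
time: 3.22
tool_pos: [472.7, 306.4, 56.3]
tcp_rot: [3.141, 0.004, -3.041]
contact_force: [-1.4, -0.3, 0.7]
grip_width: 36.6
```

```bash
python3 -c "
from h import *
plan()"
```

```text
t 3.23 pos [472.7 306.4  56.3] rot [ 3.141  0.004 -3.041] F [-1.4 -0.3  0.7] w 36.6
```

Emit:
carry_out:
  motion:
    - [0.6, 0, 2, 0, 0]
    - [0.6, 0, 4, 0, 0]
    - [0.6, 0, 4, 0, 0]

```text
time: 3.6
tool_pos: [472.3, 310.6, 56.3]
tcp_rot: [3.141, 0.004, -3.041]
contact_force: [0.6, -0.0, 0.4]
grip_width: 36.8
```

```bash
python3 v.py s5 180 140 120 90
```

```text
t 3.65 pos [472.4 310.5  56.3] rot [ 3.141  0.004 -3.041] F [-0.2 -0.1  0.1] w 36.7
row [  0.3 -19.6 -18.7] spin 0.0
```

View pics/s5c.png

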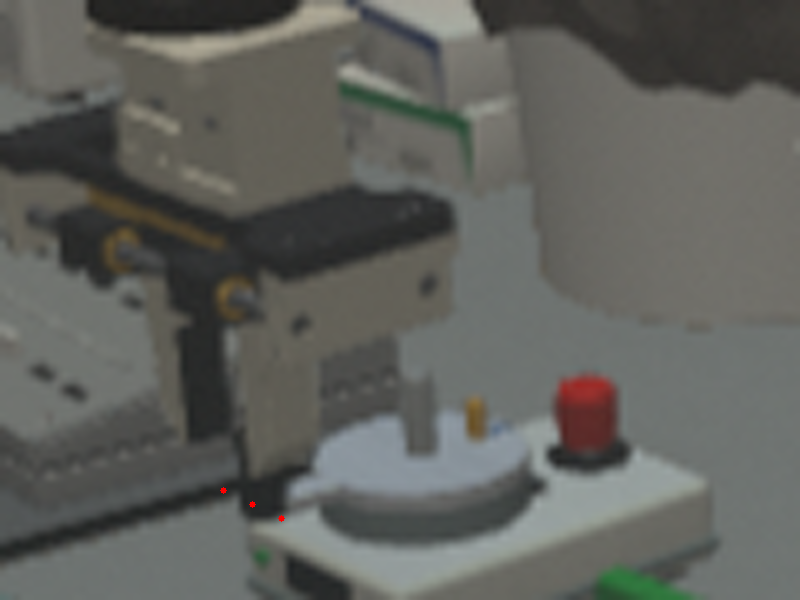

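Emit:
carry_out:
  motion:
    - [0.6, 0, 2, 0, 0]
    - [0.6, 0, 4, 0, 0]
    - [0.6, 0, 5, 0, 0]
    - [0.6, 0, 5, 0, 0]

```text
time: 4.15
tool_pos: [471.9, 315.7, 56.3]
tcp_rot: [3.141, 0.004, -3.041]
contact_force: [-0.5, -0.3, -0.4]
grip_width: 36.5
```

Emit:
carry_out:
  motion:
    - [0.6, 0, 2, 0, 0]
    - [0.6, 0, 4, 0, 0]
    - [0.6, 0, 5, 0, 0]
    - [0.6, 0, 5, 0, 0]

```text
time: 4.65
tool_pos: [471.3, 320.8, 56.4]
tcp_rot: [3.141, 0.004, -3.041]
contact_force: [0.1, 0.0, -0.8]
grip_width: 36.3
```

Emit:
carry_out:
  motion:
    - [0.6, 0, 2, 0, 0]
    - [0.6, 0, 4, 0, 0]
    - [0.6, 0, 4, 0, 0]

```text
time: 5.03
tool_pos: [470.9, 325.0, 56.3]
tcp_rot: [3.141, 0.004, -3.041]
contact_force: [0.8, -1.0, -0.4]
grip_width: 36.8
```

```bash
python3 v.py s6 180 140 120 90
```

```text
t 5.08 pos [470.8 325.   56.3] rot [ 3.141  0.004 -3.041] F [ 0.3  0.1 -0. ] w 36.7
row [  0.2 -34.1 -18.7] spin 0.0
```

View pics/s6c.png

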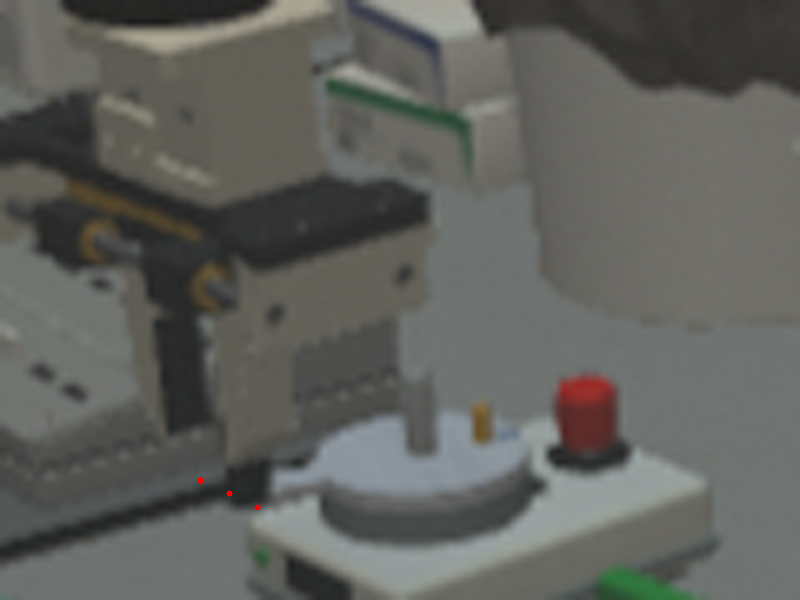

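Emit:
carry_out:
  motion:
    - [0.6, 0, 2, 0, 0]
    - [0.6, 0, 3, 0, 0]
    - [0.6, 0, 3, 0, 0]

```text
time: 5.45
tool_pos: [470.6, 326.4, 56.2]
tcp_rot: [-3.14, 0.003, -3.041]
contact_force: [1.7, -7.6, 1.0]
grip_width: 36.7
```

Emit:
carry_out:
  motion:
    - [0.6, 0, 2, 0, 0]
    - [0.6, 0, 3, 0, 0]
    - [0.6, 0, 3, 0, 0]

```text
time: 5.82
tool_pos: [470.6, 326.4, 56.0]
tcp_rot: [-3.135, 0.002, -3.041]
contact_force: [2.1, -13.1, 3.4]
grip_width: 36.8
```

Left stop at y≈326. Now to the right.

Emit:
carry_out:
  motion:
    - [0.6, 0, -10, 0, 0]
    - [0.6, 0, -20, 0, 0]
    - [0.6, 0, -30, 0, 0]
    - [0.6, 0, -38, 0, 0]
    - [0.6, 0, -46, 0, 0]
    - [0.6, 0, -52, 0, 0]
    - [0.6, 0, -56, 0, 0]
    - [0.6, 0, -56, 0, 0]

```text
time: 6.82
tool_pos: [476.5, 270.5, 56.5]
tcp_rot: [-3.135, 0.003, -3.041]
contact_force: [-0.1, -1.0, 0.2]
grip_width: 36.9
```

Emit:
carry_out:
  motion:
    - [0.6, 0, -3, 0, 0]
    - [0.6, 0, -5, 0, 0]
    - [0.6, 0, -5, 0, 0]

```text
time: 7.2
tool_pos: [477.0, 265.4, 56.5]
tcp_rot: [-3.135, 0.003, -3.041]
contact_force: [0.3, -0.5, 0.7]
grip_width: 36.7
```

Emit:
carry_out:
  motion:
    - [0.6, 0, -2, 0, 0]
    - [0.6, 0, -4, 0, 0]
    - [0.6, 0, -4, 0, 0]

```text
time: 7.58
tool_pos: [477.5, 261.9, 56.6]
tcp_rot: [-3.136, 0.003, -3.041]
contact_force: [0.5, 4.4, -1.4]
grip_width: 36.6
```

```bash
python3 v.py s7 180 140 120 90
```

```text
t 7.62 pos [477.5 261.9  56.6] rot [-3.136e+00  3.000e-03 -3.041e+00] F [ 0.9  4.  -1. ] w 36.4
row [  0.5  29.2 -18.6] spin 0.0
```

View pics/s7c.png

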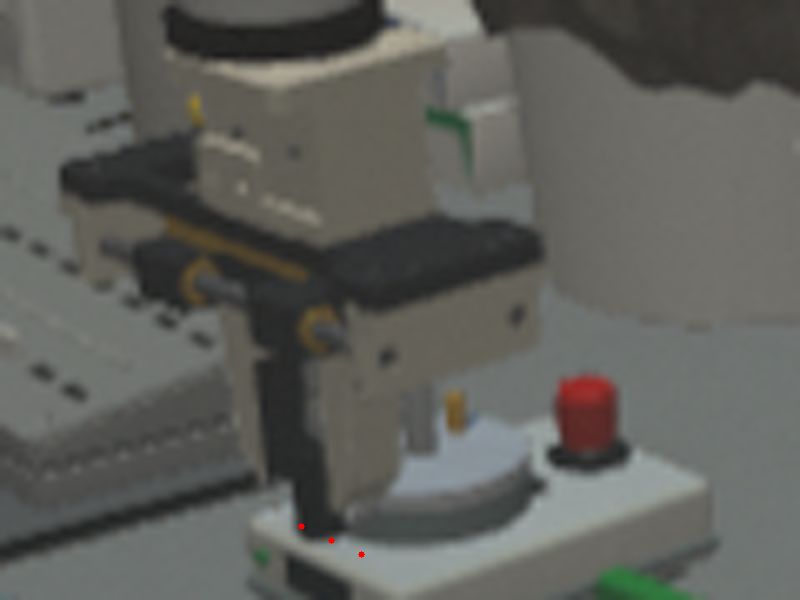

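L's right stop is at y≈262, so its half play is ≈22.6 mm (0.35 rad), which is worn. I'll check the other two for comparison.

```bash
python3 -c "
from h import *
plan((479,-24.5,125,.145),(479,-24.5,56,.145))"
```

```text
t 7.62 pos [477.5 261.9  56.6] rot [-3.136e+00  3.000e-03 -3.041e+00] F [ 0.9  4.  -1. ] w 36.4
row [  27.  -285.5  -66.7] spin -2.6
row [  27.2 -285.1    2.3] spin -2.6
```

Emit:
carry_out:
  motion:
    - [0.6, 0, 6, 0, 0]
    - [0.6, 0, 9, -30, 0]
    - [0.6, 0, 9, -67, 0]
    - [0.6, 5, -50, -67, -1]
    - [0.6, 11, -112, -67, -2]
    - [0.6, 16, -172, -67, -2.6]
    - [0.6, 22, -232, -67, -2.6]
    - [0.6, 27, -285, -67, -2.6]
    - [0.6, 27, -285, -67, -2.6]
    - [0.6, 27, -285, -67, -2.6]

```text
time: 8.88
tool_pos: [478.7, -23.6, 125.1]
tcp_rot: [-3.136, 0.002, -2.996]
contact_force: [0.1, 0.5, -0.1]
grip_width: 36.6
```

```bash
python3 -c "
from h import *
plan((479,-24.5,56,.145))"; python3 v.py s8 270 190 120 90; python3 -c "
from h import *
c=cap('top','t8');cv2.imwrite('pics/t8c.png',cv2.resize(c['color'][190:290,150:480][:,:,::-1],None,fx=2.4,fy=2.4))"
```

```text
t 8.88 pos [478.7 -23.6 125.1] rot [-3.136e+00  2.000e-03 -2.996e+00] F [ 0.1  0.5 -0.1] w 36.6
row [-0.  -0.5 69.2] spin 0.0
t 8.93 pos [478.7 -23.  125.2] rot [-3.136e+00  2.000e-03 -2.995e+00] F [ 0.1  0.  -0.2] w 36.7
row [-41.1 311.7  48.4] spin 2.7
```

View pics/s8c.png

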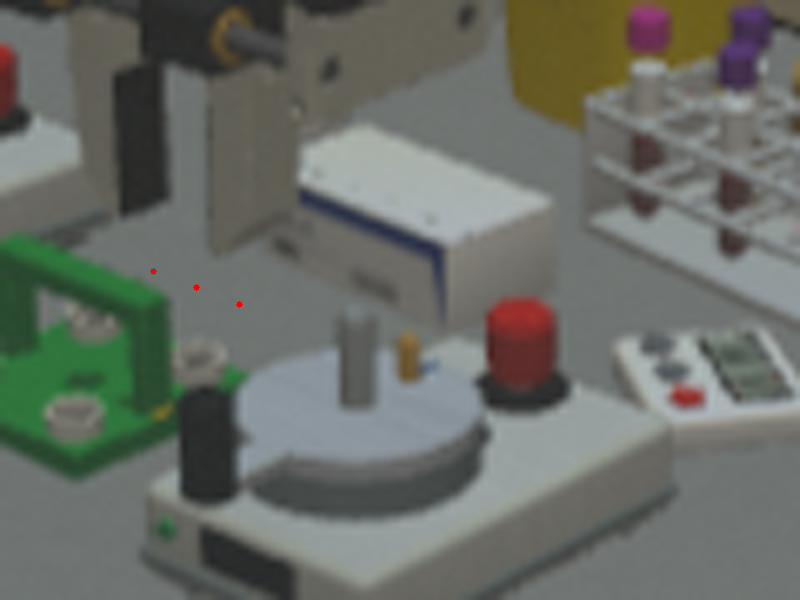

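View pics/t8c.png

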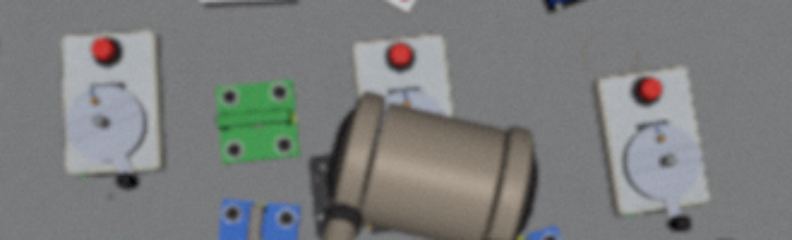

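L's lever stayed over to the right (top crop, knob at ~(127,180), pin left of centre). Now down over M's knob.

Emit:
carry_out:
  motion:
    - [0.6, 0, -1, 30, 0]
    - [0.6, 0, -1, 55, 0]
    - [0.6, 0, -1, 69, 0]
    - [0.6, 0, -1, 69, 0]
    - [0.6, 0, -1, 69, 0]

```text
time: 9.6
tool_pos: [479.8, -23.9, 56.9]
tcp_rot: [-3.135, 0.004, -2.993]
contact_force: [-0.3, -0.2, -0.1]
grip_width: 36.5
```

Emit:
carry_out:
  motion:
    - [0.6, 0, 4, 0, 0]
    - [0.6, 0, 7, 0, 0]
    - [0.6, 0, 10, 0, 0]
    - [0.6, 0, 12, 0, 0]
    - [0.6, 0, 12, 0, 0]

```text
time: 10.22
tool_pos: [478.1, -11.9, 56.9]
tcp_rot: [-3.135, 0.004, -2.993]
contact_force: [-0.1, -0.1, 0.5]
grip_width: 36.7
```

Emit:
carry_out:
  motion:
    - [0.6, 0, 2, 0, 0]
    - [0.6, 0, 3, 0, 0]
    - [0.6, 0, 3, 0, 0]

```text
time: 10.6
tool_pos: [477.7, -9.9, 56.9]
tcp_rot: [-3.134, 0.003, -2.993]
contact_force: [0.2, -7.3, 0.3]
grip_width: 37.1
```

Emit:
carry_out:
  motion:
    - [0.6, 0, 1, 0, 0]
    - [0.6, 0, 2, 0, 0]
    - [0.6, 0, 2, 0, 0]

```text
time: 10.98
tool_pos: [477.6, -9.4, 56.8]
tcp_rot: [-3.131, 0.003, -2.993]
contact_force: [-0.8, -8.3, -0.5]
grip_width: 36.9
```

Emit:
carry_out:
  motion:
    - [0.6, 0, -8, 0, 0]
    - [0.6, 0, -16, 0, 0]
    - [0.6, 0, -22, 0, 0]
    - [0.6, 0, -26, 0, 0]
    - [0.6, 0, -26, 0, 0]

```text
time: 11.6
tool_pos: [481.5, -35.3, 57.1]
tcp_rot: [-3.131, 0.004, -2.993]
contact_force: [0.3, -0.5, -0.2]
grip_width: 36.9
```

Emit:
carry_out:
  motion:
    - [0.6, 0, -2, 0, 0]
    - [0.6, 0, -3, 0, 0]
    - [0.6, 0, -3, 0, 0]

```text
time: 11.98
tool_pos: [481.9, -38.2, 57.1]
tcp_rot: [-3.131, 0.003, -2.993]
contact_force: [0.4, 0.2, -0.1]
grip_width: 36.6
```

Emit:
carry_out:
  motion:
    - [0.6, 0, -2, 0, 0]
    - [0.6, 0, -3, 0, 0]
    - [0.6, 0, -3, 0, 0]

```text
time: 12.35
tool_pos: [481.9, -40.3, 57.0]
tcp_rot: [-3.133, 0.003, -2.993]
contact_force: [-0.9, 6.2, 0.4]
grip_width: 37.0
```

M's half play is ≈4.8 mm, so it is sound. I'll re-centre its lever and go to R.

Emit:
carry_out:
  motion:
    - [0.6, 0, 8, 0, 0]
    - [0.6, 0, 16, 0, 0]
    - [0.6, 0, 22, 0, 0]
    - [0.6, 0, 25.2, 0, 0]
    - [0.6, 0, 25.2, 0, 0]
    - [0.6, 0, 16, 0, 0]
    - [0.6, 0, 16, -40, 0]
    - [0.6, 0, 16, -68, 0]
    - [0.6, 0, 16, -68, 0]

```text
time: 13.48
tool_pos: [480.9, -24.9, 126.8]
tcp_rot: [-3.131, 0.007, -2.994]
contact_force: [0.3, 0.0, -0.2]
grip_width: 36.4
```

```bash
python3 -c "
from h import *
plan((452,-295,125,.178),(452,-295,57,.178))"
```

```text
t 13.47 pos [480.9 -24.9 126.8] rot [-3.131  0.007 -2.994] F [ 0.3  0.  -0.2] w 36.4
row [  68.3 -262.8    4. ] spin -1.7
row [  68.8 -262.1   72. ] spin -1.7
```

Emit:
carry_out:
  motion:
    - [0.6, 15, -58, 0, 0]
    - [0.6, 31, -118, 0, -1]
    - [0.6, 47, -178, 1, -1.7]
    - [0.6, 61, -235, 2, -1.7]
    - [0.6, 68, -263, 3, -1.7]
    - [0.6, 68, -263, 3, -1.7]
    - [0.6, 68, -263, 3, -1.7]

```text
time: 14.35
tool_pos: [451.8, -294.2, 125.0]
tcp_rot: [-3.133, 0.006, -2.965]
contact_force: [0.1, 0.5, -0.8]
grip_width: 37.1
```

```bash
python3 -c "
from h import *
plan((452,-295,57,.178))"; python3 v.py s9 340 230 140 105
```

```text
t 14.35 pos [ 451.8 -294.2  125. ] rot [-3.133  0.006 -2.965] F [ 0.1  0.5 -0.8] w 37.1
row [ 0.3 -0.2 68. ] spin -0.1
t 14.4 pos [ 452.1 -293.9  125.3] rot [-3.133  0.006 -2.964] F [-1.   0.6 -0.5] w 36.5
row [-124.8  572.2   45.9] spin 4.5
```

View pics/s9c.png

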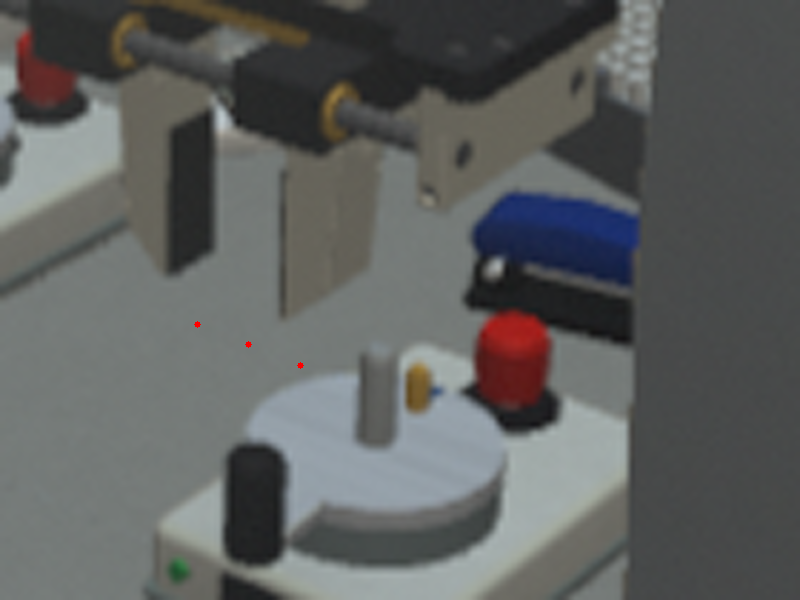

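Emit:
carry_out:
  motion:
    - [0.6, 0, -1, 30, 0]
    - [0.6, 0, -1, 55, 0]
    - [0.6, 0, -1, 69, 0]
    - [0.6, 0, -1, 69, 0]
    - [0.6, 0, -1, 69, 0]

```text
time: 15.02
tool_pos: [453.4, -295.5, 57.2]
tcp_rot: [-3.131, 0.007, -2.963]
contact_force: [-0.6, 0.0, 0.1]
grip_width: 36.5
```

Emit:
carry_out:
  motion:
    - [0.6, 0, 4, 0, 0]
    - [0.6, 0, 7, 0, 0]
    - [0.6, 0, 10, 0, 0]
    - [0.6, 0, 12, 0, 0]
    - [0.6, 0, 12, 0, 0]

```text
time: 15.65
tool_pos: [451.3, -283.6, 57.1]
tcp_rot: [-3.131, 0.007, -2.963]
contact_force: [-0.3, -0.1, 0.4]
grip_width: 36.6
```

Emit:
carry_out:
  motion:
    - [0.6, 0, 2, 0, 0]
    - [0.6, 0, 3, 0, 0]
    - [0.6, 0, 3, 0, 0]

```text
time: 16.02
tool_pos: [450.8, -281.4, 57.1]
tcp_rot: [-3.13, 0.007, -2.963]
contact_force: [0.1, -4.5, -0.6]
grip_width: 36.8
```

Emit:
carry_out:
  motion:
    - [0.6, 0, -8, 0, 0]
    - [0.6, 0, -16, 0, 0]
    - [0.6, 0, -22, 0, 0]
    - [0.6, 0, -27, 0, 0]
    - [0.6, 0, -27, 0, 0]

```text
time: 16.65
tool_pos: [455.7, -308.3, 57.3]
tcp_rot: [-3.13, 0.008, -2.964]
contact_force: [0.4, 0.2, -0.1]
grip_width: 37.0
```

Emit:
carry_out:
  motion:
    - [0.6, 0, -2, 0, 0]
    - [0.6, 0, -4, 0, 0]
    - [0.6, 0, -4, 0, 0]

```text
time: 17.02
tool_pos: [456.0, -310.9, 57.2]
tcp_rot: [-3.133, 0.007, -2.963]
contact_force: [-0.6, 4.6, 2.8]
grip_width: 36.7
```

R's half play is ≈4.8 mm, so it is sound too, and **L is the worn one**. I'll re-centre R's lever, lift, and go to L's red knob (top view pixel (193,210)).

Emit:
carry_out:
  motion:
    - [0.6, 0, 8, 0, 0]
    - [0.6, 0, 16, 0, 0]
    - [0.6, 0, 22, 0, 0]
    - [0.6, 0, 24.4, 0, 0]
    - [0.6, 0, 24.4, 0, 0]
    - [0.6, 0, 15, 0, 0]
    - [0.6, 0, 15, -40, 0]
    - [0.6, 0, 15, -85, 0]
    - [0.6, 0, 15, -85, 0]

```text
time: 18.15
tool_pos: [454.5, -297.8, 145.7]
tcp_rot: [-3.126, 0.012, -2.964]
contact_force: [-0.7, -0.4, 0.2]
grip_width: 37.0
```

```bash
python3 -c "
from h import *
cap('top','t10')
plan((616.5,305,140,.088))"
```

```text
t 18.2 pos [ 453.4 -296.8  143.5] rot [-3.13   0.009 -2.964] F [-0.7  0.1 -0.9] w 37.0
row [-266.9  563.5   -0.8] spin 5.1
```

Emit:
carry_out:
  motion:
    - [0.55, -27, 56, -2, 1]
    - [0.55, -53, 112, -2, 2]
    - [0.55, -80, 169, -2, 3]
    - [0.55, -107, 225, -2, 4]
    - [0.55, -133, 282, -2, 5]
    - [0.55, -160, 338, -2, 5]
    - [0.55, -187, 394, -2, 5]
    - [0.55, -213, 450, -2, 5]
    - [0.55, -240, 507, -2, 5]
    - [0.55, -267, 563, -2, 5]

```text
time: 19.45
tool_pos: [616.6, 305.8, 139.2]
tcp_rot: [-3.13, 0.008, -3.051]
contact_force: [0.2, -0.7, -0.6]
grip_width: 41.4
```

```bash
python3 -c "
from h import *
plan((616.5,305,100,.088),(616.5,305,29,.088))"; python3 v.py s11 200 120 120 90
```

```text
t 19.45 pos [616.6 305.8 139.2] rot [-3.13   0.008 -3.051] F [ 0.2 -0.7 -0.6] w 41.4
row [ 0.4 -0.3 39.2] spin 0.1
row [  1.    0.6 110.2] spin 0.1
t 19.5 pos [616.7 313.5 138.1] rot [-3.134  0.009 -3.047] F [-5.1  1.8 -0.7] w 41.2
row [144.7  -8.5  61.9] spin -0.3
```

View pics/s11c.png

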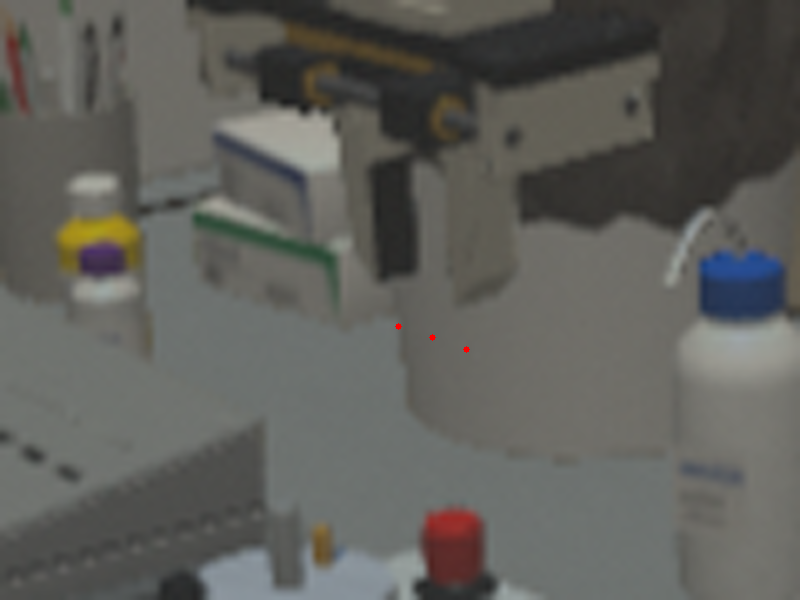

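Emit:
carry_out:
  motion:
    - [0.55, 0, -8, 20, 0]
    - [0.55, 0, -8, 35, 0]
    - [0.55, 0, -8, 35, 0]

```text
time: 19.88
tool_pos: [616.7, 304.3, 100.7]
tcp_rot: [-3.133, 0.004, -3.048]
contact_force: [-0.4, -0.1, -0.3]
grip_width: 41.3
```

```bash
python3 -c "
from h import *
plan((616.5,305,29,.088))"
```

```text
t 19.88 pos [616.7 304.3 100.7] rot [-3.133  0.004 -3.048] F [-0.4 -0.1 -0.3] w 41.3
row [ 0.4  1.4 71.7] spin 0.3
```

Emit:
carry_out:
  motion:
    - [0.55, 0, 1, 30, 0]
    - [0.55, 0, 1, 52, 0]
    - [0.55, 0, 1, 64, 0]
    - [0.55, 0, 1, 69, 0]
    - [0.55, 0, 1, 69, 0]

```text
time: 20.5
tool_pos: [617.4, 304.7, 32.3]
tcp_rot: [-3.133, 0.005, -3.048]
contact_force: [0.4, -0.5, 0.8]
grip_width: 41.4
```

```bash
python3 v.py s12 200 120 120 90
```

```text
t 20.55 pos [617.5 304.8  32.7] rot [-3.133  0.006 -3.048] F [ 0.3 -0.4  0.9] w 41.4
row [143.9  -0.7 -43.2] spin -0.4
```

View pics/s12c.png

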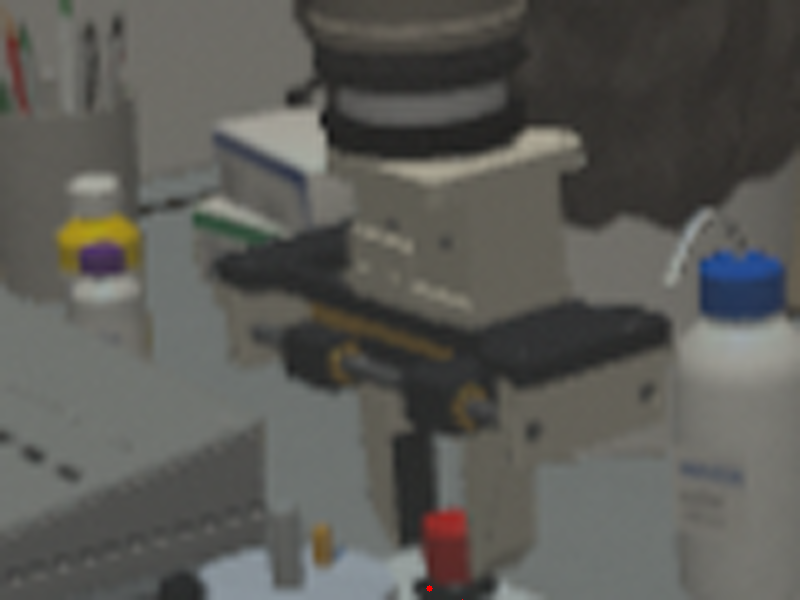

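The red head sits between the fingers. Closing.

Emit:
carry_out:
  motion:
    - [0.8, 0, 0, 0, 0]
    - [0.9, 0, 0, 0, 0]
    - [1, 0, 0, 0, 0]
    - [1, 0, 0, 0, 0]
    - [1, 0, 0, 0, 0]

```text
time: 21.18
tool_pos: [617.8, 307.2, 33.6]
tcp_rot: [-3.137, 0.008, -3.047]
contact_force: [0.2, 7.3, 1.5]
grip_width: 22.5
```

Emit:
carry_out:
  motion:
    - [1, 0, 0, -4, 0]
    - [1, 0, 0, -8, 0]
    - [1, 0, 0, -12, 0]
    - [1, 0, 0, -16, 0]
    - [1, 0, 0, -18, 0]
    - [1, 0, 0, -19, 0]
    - [1, 0, 0, -19, 0]

```text
time: 22.05
tool_pos: [617.7, 307.3, 51.7]
tcp_rot: [-3.137, 0.008, -3.047]
contact_force: [4.4, 2.3, -10.3]
grip_width: 22.5
```

```bash
python3 v.py s13 200 120 120 90
```

```text
t 22.1 pos [617.7 307.3  51.7] rot [-3.137  0.008 -3.047] F [  4.1   2.3 -10.8] w 22.7
row [144.4  -2.8 -24.4] spin -0.3
```

View pics/s13c.png

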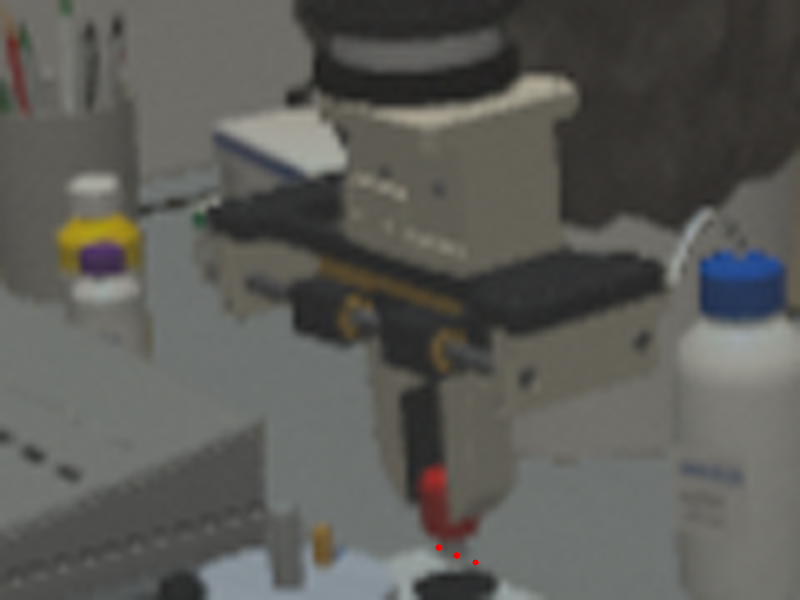

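Emit:
carry_out:
  motion:
    - [1, 0, 0, -1, 0]
    - [1, 0, 0, -2, 0]
    - [1, 0, 0, -2, 0]

```text
time: 22.48
tool_pos: [617.6, 307.3, 51.8]
tcp_rot: [-3.137, 0.007, -3.048]
contact_force: [6.6, 3.5, -14.6]
grip_width: 22.4
```

At the stop: the knob is firm at 14.6 N with no further rise. Release and retreat.

Emit:
carry_out:
  motion:
    - [1, 0, 0, 0, 0]
    - [0.8, 0, 0, 0, 0]
    - [0.6, 0, 0, 0, 0]
    - [0.55, 0, -2, 0, 0]
    - [0.55, 0, -2, 0, 0]
    - [0.55, 0, -2, -50, 0]
    - [0.55, 0, -2, -100, 0]
    - [0.55, 0, -2, -130, 0]
    - [0.55, 0, -2, -130, 0]

```text
time: 23.6
tool_pos: [618.1, 306.2, 185.4]
tcp_rot: [-3.138, 0.013, -3.048]
contact_force: [-0.1, 0.6, -0.1]
grip_width: 41.6
```

```bash
python3 - <<'E'
from h import *
c=cap('scene','s14'); t=cap('top','t14'); plan()
a=cv2.resize(c['color'][180:370,150:480][:,:,::-1],(800,460)); cv2.imwrite('pics/s14c.png',a)
b=cv2.resize(t['color'][190:340,150:480][:,:,::-1],(800,364)); cv2.imwrite('pics/t14c.png',b)
E
```

```text
t 23.7 pos [616.4 305.6 181.1] rot [-3.136  0.006 -3.048] F [-0.7  0.2 -0.3] w 41.4
```

View pics/s14c.png

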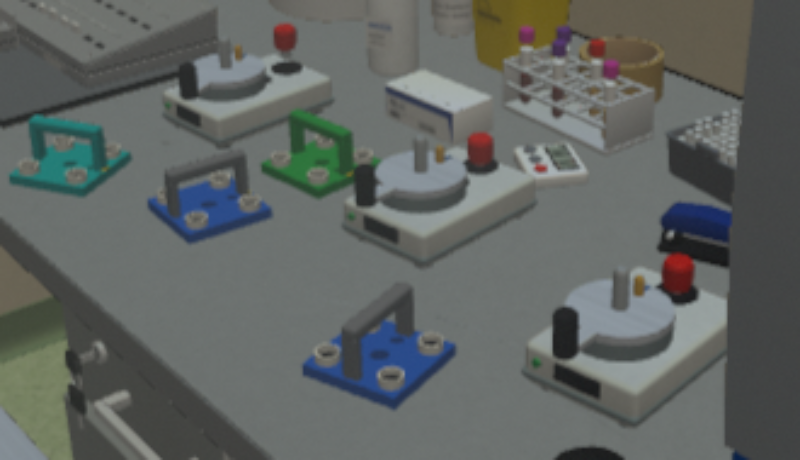

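View pics/t14c.png

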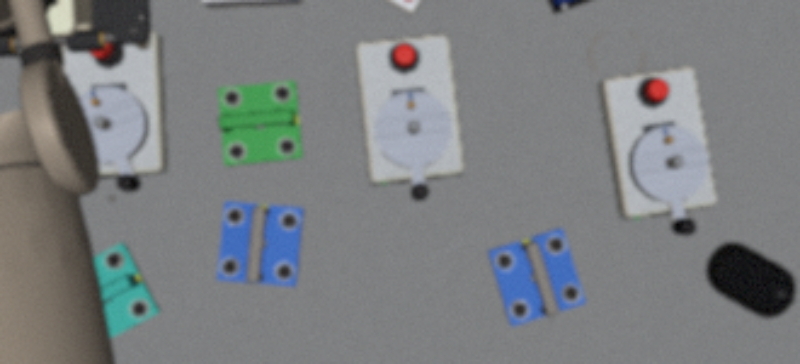

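L's knob is up and its lever is to the right. The left blue carrier has been knocked aside (scene crop (185,205)→(210,200)). I'll remeasure the carriers in both views.

```bash
cat > carr.py <<'E'
from h import *
np.set_printoptions(precision=2,suppress=True)
def carr(tagT,tagS,zb=0,ctrs=None):
    t=load(tagT); s=load(tagS); out=[]
    for nm,c in(('top',t),('sc',s)):
        W=cloud(c); mb=masks(c)['blue']; x,y,z=W[...,0],W[...,1],W[...,2]
        roi=(x>300)&(x<680)&(y>-400)&(y<400)&(z>zb-8)&(z<zb+22)
        m=(mb&roi).astype(np.uint8); m=cv2.morphologyEx(m,cv2.MORPH_CLOSE,np.ones((9,9)))
        for ce,st,l in comp(m,250):
            if nm=='top':
                big=cv2.resize(l.astype(np.float32),None,fx=3,fy=3,interpolation=cv2.INTER_LINEAR)>.5
                cs,_=cv2.findContours(big.astype(np.uint8),0,cv2.CHAIN_APPROX_NONE); k=max(cs,key=cv2.contourArea)
                P=np.array([onz(c,(p+.5)/3-.5,zb+10)[:2] for p in k[:,0,:]]); C,sz,a=cv2.minAreaRect(P.astype(np.float32))
                a=(a+45)%90-45
                print(nm,ce,'plate centre',np.array(C),'size',np.array(sz),'yaw deg',round(a,1),'rad',round(np.radians(a),3))
            # handle: points near the plate with z in 45..60 above
            P=W[l]; cx,cy=np.nanmedian(P[:,:2],0)
            hm=(abs(x-cx)<55)&(abs(y-cy)<55)&(z>zb+40)&(z<zb+62); Q=W[hm]
            if len(Q)>15:
                q=Q[:,:2]; mu=q.mean(0); w,v=np.linalg.eigh(np.cov(q.T)); d=v[:,1]*np.sign(v[0,1]); pr=(q-mu)@d
                vv,uu=np.where(hm)
                # top plane ray-cast centroid (top view only)
                R=np.array([onz(c,(a,b),zb+54)[:2] for a,b in zip(uu,vv)])
                pr2=R@d
                print('   handle',nm,'depth mid',mu+d*(pr.max()+pr.min())/2,'ray mid',R.mean(0),'len',np.ptp(pr2),'yaw',round(np.arctan2(d[1],d[0]),3),'ztop',round(np.percentile(Q[:,2],90),1))
        for ce,st,l in comp(masks(c)['yellow']&roi,3): print('   yellow',nm,ce,onz(c,ce,zb+8))
if __name__=='__main__':
    import sys; carr(sys.argv[1],sys.argv[2])
E
python3 carr.py t14 s14; python3 carr.py top0 scene0
```

```text
top [256.98 290.06] plate centre [421.6  142.59] size [83.88 83.61] yaw deg -3.3 rad -0.058
   handle top depth mid [421.17 143.5 ] ray mid [421.5  143.39] len 77.53521807441052 yaw -0.054 ztop 56.3
top [370.79 303.6 ] plate centre [ 394.52 -154.79] size [83.99 84.09] yaw deg 18.9 rad 0.329
   handle top depth mid [ 393.74 -153.4 ] ray mid [ 393.96 -153.24] len 77.88852235868916 yaw 0.323 ztop 56.7
   handle sc depth mid [419.16 138.65] ray mid [411.65 128.6 ] len 84.16274675254726 yaw -0.055 ztop 52.6
   handle sc depth mid [ 392.14 -158.74] ray mid [ 384.7  -165.57] len 90.47048704055322 yaw 0.303 ztop 53.2
top [256.81 299.38] plate centre [397.47 142.42] size [83.83 83.84] yaw deg -3.1 rad -0.054
   handle top depth mid [396.44 143.25] ray mid [396.84 143.14] len 77.21954802982668 yaw -0.048 ztop 56.3
top [370.74 303.72] plate centre [ 394.52 -154.79] size [83.99 84.09] yaw deg 18.9 rad 0.329
   handle top depth mid [ 393.79 -153.43] ray mid [ 394.32 -153.19] len 77.88404601918955 yaw 0.328 ztop 56.8
   handle sc depth mid [394.24 138.35] ray mid [387.53 128.74] len 83.25908980963965 yaw -0.077 ztop 52.9
   handle sc depth mid [ 393.08 -158.36] ray mid [ 384.59 -165.54] len 90.49619404540556 yaw 0.306 ztop 53.1
```

Carrier 1 is at (421.6,142.6), yaw -0.055, and carrier 2 at (394.5,-154.8), yaw 0.327. The plate size of 84 mm and handle height of 54 mm both check. I'll fetch carrier 1.

```bash
python3 -c "
from h import *
plan((421.6,143,120,-.055))"
```

```text
t 23.7 pos [616.4 305.6 181.1] rot [-3.136  0.006 -3.048] F [-0.7  0.2 -0.3] w 41.4
row [ 209.6 -143.3   60.7] spin 8.5
```

Emit:
carry_out:
  motion:
    - [0.55, 42, -29, 0, 3]
    - [0.55, 84, -57, 0, 6]
    - [0.55, 126, -86, 10, 8.5]
    - [0.55, 168, -115, 30, 8.5]
    - [0.55, 210, -143, 61, 8.5]
    - [0.55, 210, -143, 61, 8.5]
    - [0.55, 210, -143, 61, 8.5]

```text
time: 24.58
tool_pos: [421.4, 143.3, 119.3]
tcp_rot: [-3.137, 0.006, 3.087]
contact_force: [0.3, 0.2, -0.2]
grip_width: 41.4
```

```bash
python3 -c "
from h import *
plan((421.6,143,60,-.055),(421.6,143,13,-.055))"; python3 v.py s15 170 190 140 105;  python3 -c "
from h import *
c=cap('top','t15')"; python3 carr.py t15 s15
```

```text
t 24.57 pos [421.4 143.3 119.3] rot [-3.137  0.006  3.087] F [ 0.3  0.2 -0.2] w 41.4
row [ 0.2  0.  59.3] spin 0.0
row [  0.5   0.2 106.3] spin 0.0
t 24.62 pos [422.3 143.6 119.8] rot [-3.138  0.008  3.087] F [-0.6  0.5 -0.1] w 41.3
row [-43.2 150.2  44.5] spin -8.9
top [370.76 303.67] plate centre [ 394.64 -154.85] size [83.93 84.11] yaw deg 18.6 rad 0.324
   handle top depth mid [ 393.85 -153.39] ray mid [ 394.31 -153.12] len 77.88410586009121 yaw 0.328 ztop 56.6
   handle sc depth mid [419.29 138.39] ray mid [412.27 128.46] len 84.6056166277703 yaw -0.053 ztop 53.0
   handle sc depth mid [ 392.94 -158.43] ray mid [ 384.68 -165.59] len 91.79484580143503 yaw 0.31 ztop 53.1
```

View pics/s15c.png

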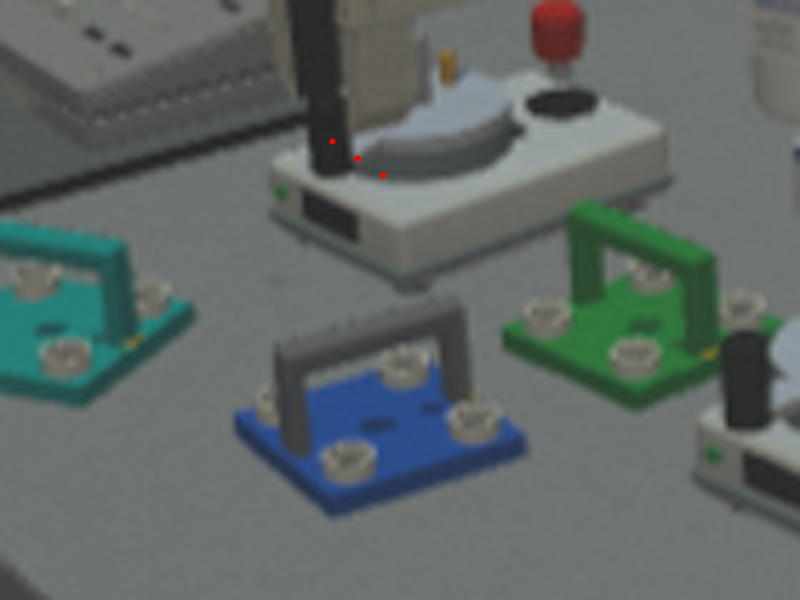

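Emit:
carry_out:
  motion:
    - [0.55, 0, 0, 40, 0]
    - [0.55, 0, 0, 75, 0]
    - [0.55, 0, 0, 90, 0]
    - [0.55, 0, 0, 98, 0]
    - [0.55, 0, 0, 98, 0]

```text
time: 25.3
tool_pos: [424.0, 143.6, 21.9]
tcp_rot: [-3.138, 0.008, 3.088]
contact_force: [0.8, -0.3, -0.2]
grip_width: 41.4
```

```bash
python3 v.py s16 170 190 140 105
```

```text
t 25.35 pos [424.1 143.6  22.3] rot [-3.138  0.009  3.088] F [0.3 0.5 0.5] w 41.6
row [-42.3 149.7 -52.8] spin -8.8
```

View pics/s16c.png

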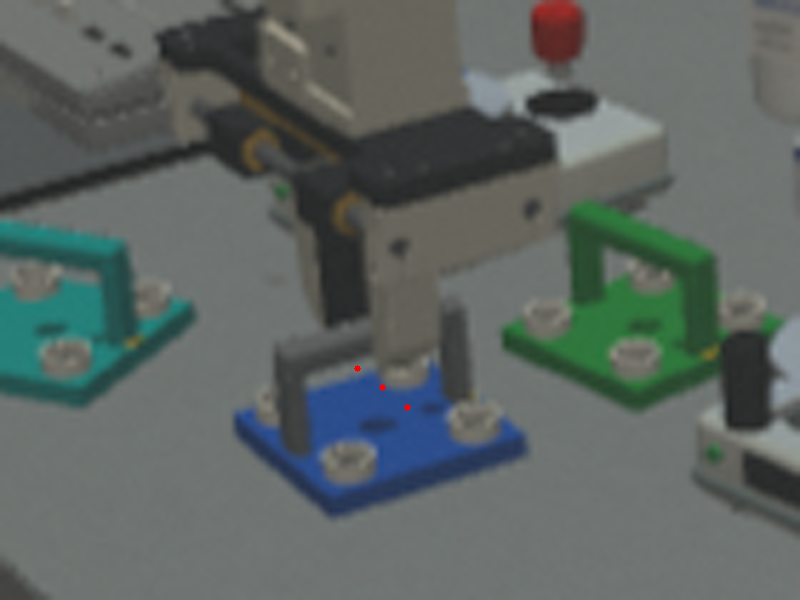

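Emit:
carry_out:
  motion:
    - [0.55, 2.5, 0, 5, 0]
    - [0.55, 2.5, 0, 9, 0]
    - [0.55, 2.5, 0, 9, 0]
    - [0.8, 2.5, 0, 9, 0]
    - [1, 2.5, 0, 9, 0]
    - [1, 2.5, 0, 9, 0]
    - [1, 2.5, 0, 9, 0]
    - [1, 2.5, 0, 9, 0]

```text
time: 26.35
tool_pos: [421.8, 143.6, 13.3]
tcp_rot: [-3.138, 0.009, 3.088]
contact_force: [-0.1, -1.5, 1.0]
grip_width: 14.1
```

```bash
python3 v.py s17 170 190 140 105
```

```text
t 26.4 pos [421.8 143.6  13.4] rot [-3.138  0.009  3.088] F [ 0.  -1.3  0.6] w 13.9
row [-44.8 149.7 -61.8] spin -8.8
```

View pics/s17c.png

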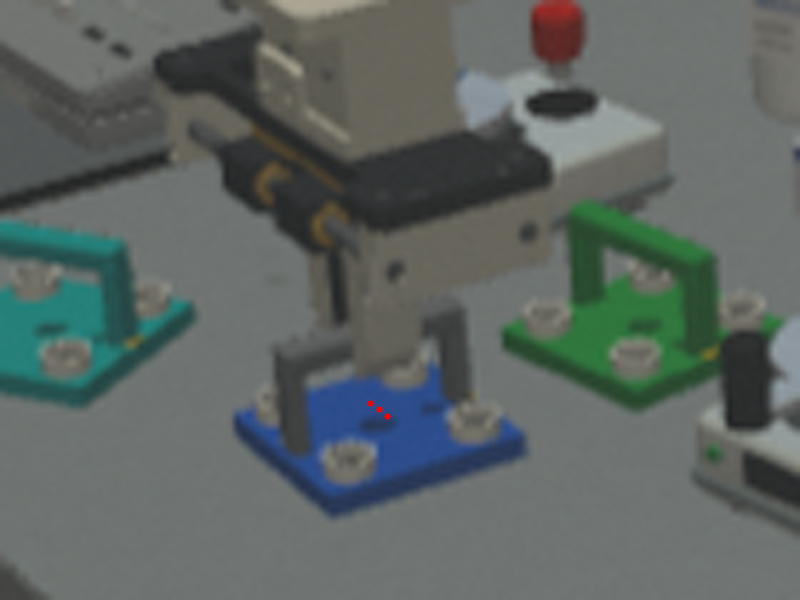

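Emit:
carry_out:
  motion:
    - [1, 0, 0, -15, 0]
    - [1, 0, 0, -50, 0]
    - [1, 0, 0, -95, 0]
    - [1, 0, 0, -135, 0]
    - [1, 0, 0, -135, 0]

```text
time: 27.02
tool_pos: [422.2, 144.6, 150.9]
tcp_rot: [-3.139, 0.015, 3.088]
contact_force: [1.0, 0.3, -1.5]
grip_width: 13.7
```

```bash
python3 -c "
from h import *
plan((544.6,-15.4,148,.145))"
```

```text
t 27.02 pos [422.2 144.6 150.9] rot [-3.139  0.015  3.088] F [ 1.   0.3 -1.5] w 13.7
row [-130.7 -153.2    5.2] spin -11.4
```

Emit:
carry_out:
  motion:
    - [1, -25, -29, 0, -3]
    - [1, -50, -59, 0, -6]
    - [1, -75, -88, 0, -9]
    - [1, -100, -117, 0, -11.4]
    - [1, -120, -141, 0, -11.4]
    - [1, -131, -153, 0, -11.4]
    - [1, -131, -153, 0, -11.4]
    - [1, -131, -153, 0, -11.4]

```text
time: 28.02
tool_pos: [543.9, -14.2, 152.8]
tcp_rot: [-3.137, 0.013, -2.996]
contact_force: [-0.0, -0.2, -1.6]
grip_width: 13.9
```

```bash
python3 -c "
from h import *
plan((544.6,-15.4,78,.145))"; python3 v.py s18 260 170 140 105;  python3 -c "
from h import *
c=cap('top','t18'); cv2.imwrite('pics/t18c.png',cv2.resize(c['color'][190:320,220:420][:,:,::-1],None,fx=4,fy=4))"
```

```text
t 28.02 pos [543.9 -14.2 152.8] rot [-3.137  0.013 -2.996] F [-0.  -0.2 -1.6] w 13.9
row [ 0.5 -0.9 74.8] spin 0.0
t 28.07 pos [544.  -14.1 153. ] rot [-3.137  0.014 -2.995] F [-0.4 -0.6 -2.4] w 13.5
row [ 25.9 312.5  76.2] spin 2.6
```

View pics/s18c.png

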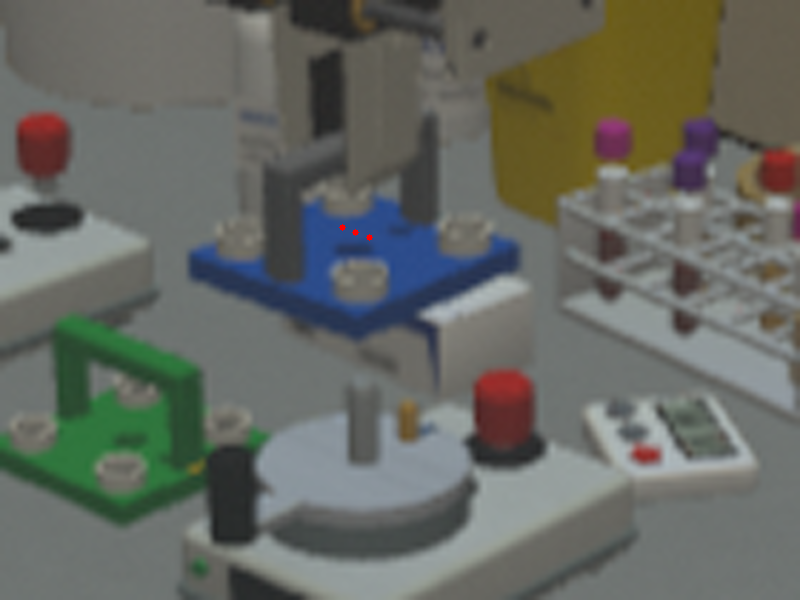

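View pics/t18c.png

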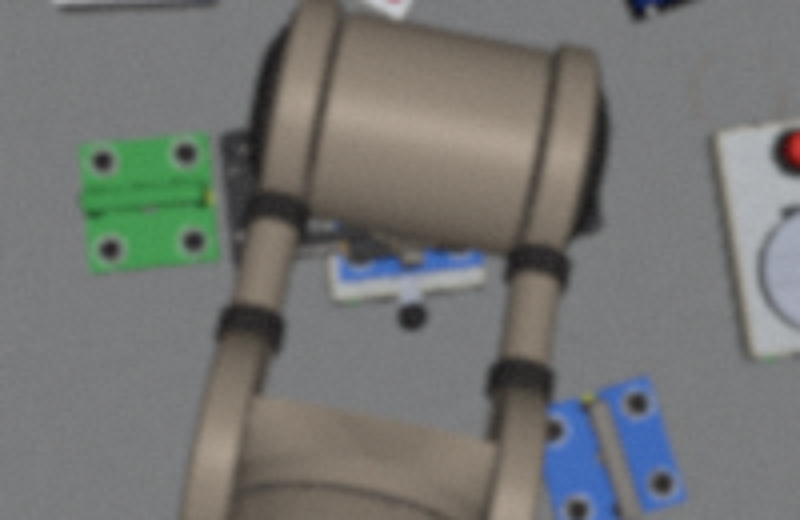

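```bash
python3 - <<'E'
from h import *
c=load('s18')
im=cv2.resize(c['color'][195:260,285:355][:,:,::-1],None,fx=9,fy=9,interpolation=cv2.INTER_CUBIC); cv2.imwrite('pics/s18z.png',im)
print(onz(c,(321.8,213.2),149.5),onz(c,(323.4,237),97))
E
```

```text
[540.35227208 -17.18300129 149.5       ] [540.71816759 -20.59673088  97.        ]
```

View pics/s18z.png

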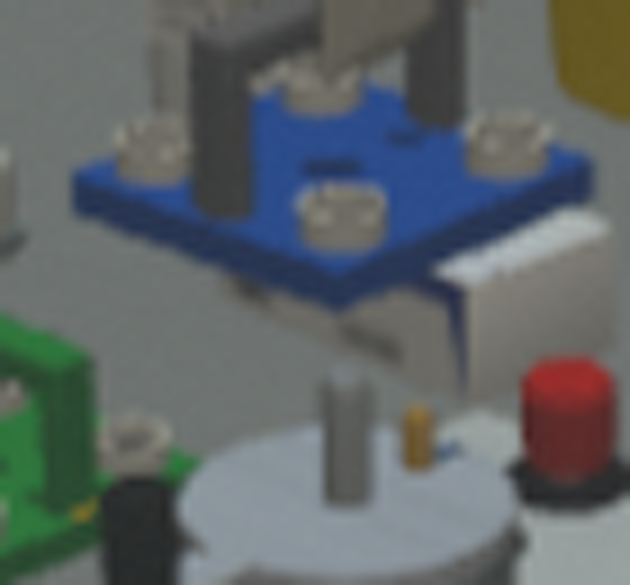

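```bash
python3 -c "
from h import *
plan((545,-15.7,118,.145))"
```

```text
t 28.12 pos [544.2 -14.2 153.2] rot [-3.137  0.014 -2.995] F [ 0.1  0.6 -0.4] w 13.5
row [-0.1 -1.4 35.2] spin 0.1
```

Emit:
carry_out:
  motion:
    - [1, 0, -1.4, 15, 0]
    - [1, 0, -1.4, 30, 0]
    - [1, 0, -1.4, 37, 0]
    - [1, 0, -1.4, 37, 0]

```text
time: 28.62
tool_pos: [544.5, -15.6, 115.3]
tcp_rot: [-3.137, 0.012, -2.995]
contact_force: [0.7, -0.2, -1.3]
grip_width: 13.4
```

```bash
python3 -c "
from h import *
plan((545,-15.7,79,.145))
c=cap('scene','s19')
im=cv2.resize(c['color'][205:270,285:355][:,:,::-1],None,fx=9,fy=9,interpolation=cv2.INTER_CUBIC); cv2.imwrite('pics/s19z.png',im)"
```

```text
t 28.62 pos [544.5 -15.6 115.3] rot [-3.137  0.012 -2.995] F [ 0.7 -0.2 -1.3] w 13.4
row [-0.1 -0.  36.3] spin 0.1
```

View pics/s19z.png

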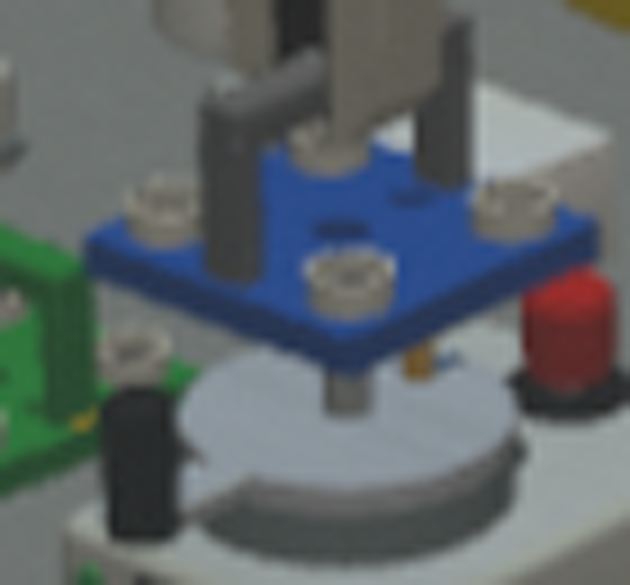

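The plate hole is about 0.6 px left of the post, so I'll shift about 1 mm towards +x/−y and then lower.

Emit:
carry_out:
  motion:
    - [1, -0.8, -0.7, 0, 0]
    - [1, -0.8, -0.7, 5, 0]
    - [1, -0.8, -0.7, 10, 0]
    - [1, -0.8, -0.7, 12, 0]
    - [1, -0.8, -0.7, 12, 0]

```text
time: 29.3
tool_pos: [545.8, -16.2, 103.7]
tcp_rot: [-3.137, 0.013, -2.995]
contact_force: [-0.1, 0.8, -1.6]
grip_width: 13.6
```

Past the tip with no resistance. Continue to just above the pin, then down.

Emit:
carry_out:
  motion:
    - [1, 0.2, 0, 4, 0]
    - [1, 0.2, 0, 8, 0]
    - [1, 0.2, 0, 10, 0]
    - [1, 0.2, 0, 10, 0]

```text
time: 29.8
tool_pos: [545.6, -16.3, 93.4]
tcp_rot: [-3.137, 0.013, -2.995]
contact_force: [0.5, 0.3, -1.0]
grip_width: 13.7
```

```bash
python3 -c "
from h import *
plan((545,-15.7,79,.145))
c=cap('scene','s20')
im=cv2.resize(c['color'][205:270,285:355][:,:,::-1],None,fx=9,fy=9,interpolation=cv2.INTER_CUBIC); cv2.imwrite('pics/s20z.png',im)"
```

```text
t 29.8 pos [545.6 -16.3  93.4] rot [-3.137  0.013 -2.995] F [ 0.5  0.3 -1. ] w 13.7
row [ 0.7  0.8 14.4] spin 0.1
```

View pics/s20z.png

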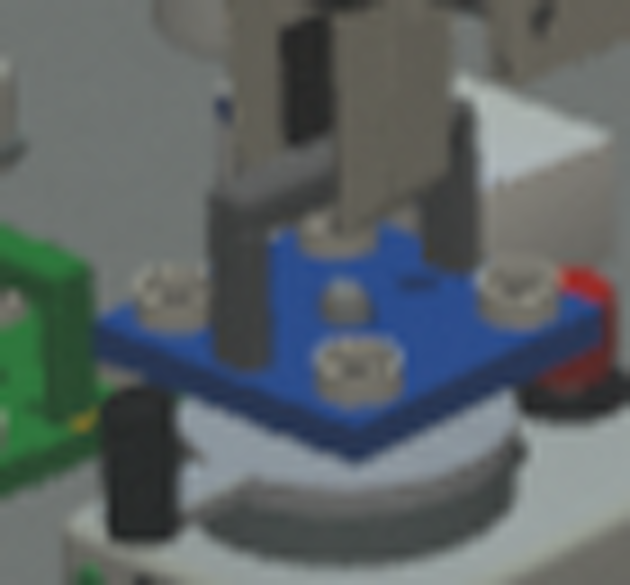

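Post tip through the central hole. Now over the pin.

Emit:
carry_out:
  motion:
    - [1, 0.2, 0.2, 3, 0]
    - [1, 0.2, 0.2, 6, 0]
    - [1, 0.2, 0.2, 8, 0]
    - [1, 0.2, 0.2, 8, 0]

```text
time: 30.35
tool_pos: [545.5, -16.2, 85.4]
tcp_rot: [-3.137, 0.012, -2.995]
contact_force: [-0.8, -0.4, -1.5]
grip_width: 13.8
```

Emit:
carry_out:
  motion:
    - [1, 0, 0, 2, 0]
    - [1, 0, 0, 4, 0]
    - [1, 0, 0, 5, 0]
    - [1, 0, 0, 5, 0]

```text
time: 30.85
tool_pos: [545.5, -16.2, 80.3]
tcp_rot: [-3.137, 0.012, -2.995]
contact_force: [-0.3, -0.8, -1.6]
grip_width: 13.7
```

Emit:
carry_out:
  motion:
    - [1, 0, 0, 1, 0]
    - [1, 0, 0, 2, 0]
    - [1, 0, 0, 3, 0]
    - [1, 0, 0, 3, 0]

```text
time: 31.35
tool_pos: [545.8, -16.3, 78.3]
tcp_rot: [-3.137, 0.013, -2.995]
contact_force: [-2.3, -0.3, 6.7]
grip_width: 13.5
```

```bash
python3 -c "
from h import *
plan((545,-15.7,79,.145))
c=cap('scene','s21')
im=cv2.resize(c['color'][205:270,285:355][:,:,::-1],None,fx=9,fy=9,interpolation=cv2.INTER_CUBIC); cv2.imwrite('pics/s21z.png',im)"
```

```text
t 31.35 pos [545.8 -16.3  78.3] rot [-3.137  0.013 -2.995] F [-2.3 -0.3  6.7] w 13.5
row [ 0.7  0.7 -0.7] spin 0.1
```

View pics/s21z.png

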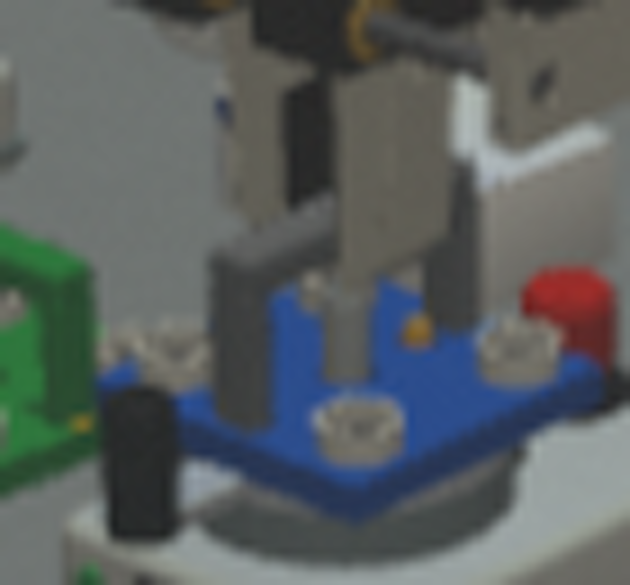

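Seated: z=78.3 against the predicted 78.4, with post and brass pin showing through. Release and rise.

Emit:
carry_out:
  motion:
    - [1, 0, 0, 0, 0]
    - [0.8, 0, 0, 0, 0]
    - [0.6, 0, 0, 0, 0]
    - [0.55, 0, 0, 0, 0]
    - [0.55, 0, 0, 0, 0]
    - [0.55, 0, 0, -30, 0]
    - [0.55, 0, 0, -70, 0]
    - [0.55, 0, 0, -70, 0]

```text
time: 32.4
tool_pos: [546.8, -16.4, 151.3]
tcp_rot: [-3.135, 0.019, -2.995]
contact_force: [0.2, 0.4, -0.7]
grip_width: 41.0
```

```bash
python3 -c "
from h import *
plan((394.6,-154.2,120,.327))
cap('top','t22');c=cap('scene','s22')
im=cv2.resize(c['color'][205:270,285:355][:,:,::-1],None,fx=9,fy=9,interpolation=cv2.INTER_CUBIC); cv2.imwrite('pics/s22z.png',im)"; python3 carr.py t22 s22
```

```text
t 32.4 pos [546.8 -16.4 151.3] rot [-3.135  0.019 -2.995] F [ 0.2  0.4 -0.7] w 41.0
row [ 171.2 -114.    28.8] spin -10.3
top [371.99 304.21] plate centre [ 394.59 -154.69] size [83.93 84.15] yaw deg 18.6 rad 0.324
   handle top depth mid [ 393.78 -153.44] ray mid [ 394.16 -153.22] len 77.88618899000875 yaw 0.326 ztop 56.6
   handle sc depth mid [ 393.46 -158.23] ray mid [ 384.67 -165.49] len 92.05752755399766 yaw 0.306 ztop 53.2
```

View pics/s22z.png

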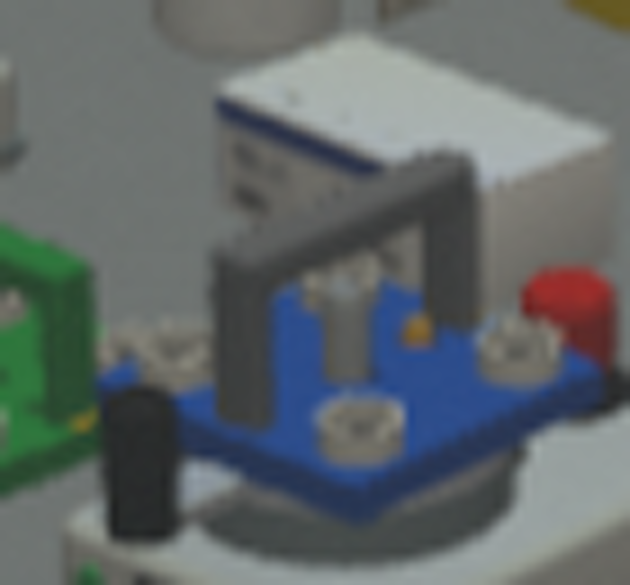

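Carrier 1 is square on M. Now carrier 2.

Emit:
carry_out:
  motion:
    - [0.55, 28, -19, 0, -3]
    - [0.55, 57, -38, 0, -6]
    - [0.55, 85, -57, 0, -9]
    - [0.55, 114, -76, 0, -10.3]
    - [0.55, 142, -95, 15, -10.3]
    - [0.55, 171, -114, 28, -10.3]
    - [0.55, 171, -114, 28, -10.3]
    - [0.55, 171, -114, 28, -10.3]

```text
time: 33.5
tool_pos: [392.7, -153.6, 118.1]
tcp_rot: [-3.135, 0.012, -2.816]
contact_force: [0.2, -0.6, 0.5]
grip_width: 41.3
```

```bash
python3 -c "
from h import *
plan((394.6,-154.2,22,.326))
cap('top','t23');c=cap('scene','s23')"; python3 carr.py t23 s23
```

```text
t 33.5 pos [ 392.7 -153.6  118.1] rot [-3.135  0.012 -2.816] F [ 0.2 -0.6  0.5] w 41.3
row [-0.5 -0.6 96.1] spin -0.0
   handle sc depth mid [ 392.73 -158.54] ray mid [ 384.42 -165.66] len 90.44813477942239 yaw 0.3 ztop 53.4
```

Emit:
carry_out:
  motion:
    - [0.55, -0.5, -0.6, 40, 0]
    - [0.55, -0.5, -0.6, 75, 0]
    - [0.55, -0.5, -0.6, 90, 0]
    - [0.55, -0.5, -0.6, 96, 0]
    - [0.55, -0.5, -0.6, 96, 0]

```text
time: 34.22
tool_pos: [395.7, -153.9, 22.6]
tcp_rot: [-3.134, 0.013, -2.814]
contact_force: [-0.4, -0.3, -0.1]
grip_width: 41.2
```

```bash
python3 -c "
from h import *
plan((394.6,-154.2,13.3,.326))"; python3 v.py s24 250 270 120 90
```

```text
t 34.23 pos [ 395.7 -153.9   22.6] rot [-3.134  0.013 -2.814] F [-0.4 -0.3 -0.1] w 41.2
row [1.2 0.1 9.3] spin 0.1
t 34.27 pos [ 395.8 -154.1   22.9] rot [-3.134  0.013 -2.814] F [-0.4 -0.1  0.1] w 41.5
row [-217.9  395.9  -52.4] spin 13.0
```

View pics/s24c.png

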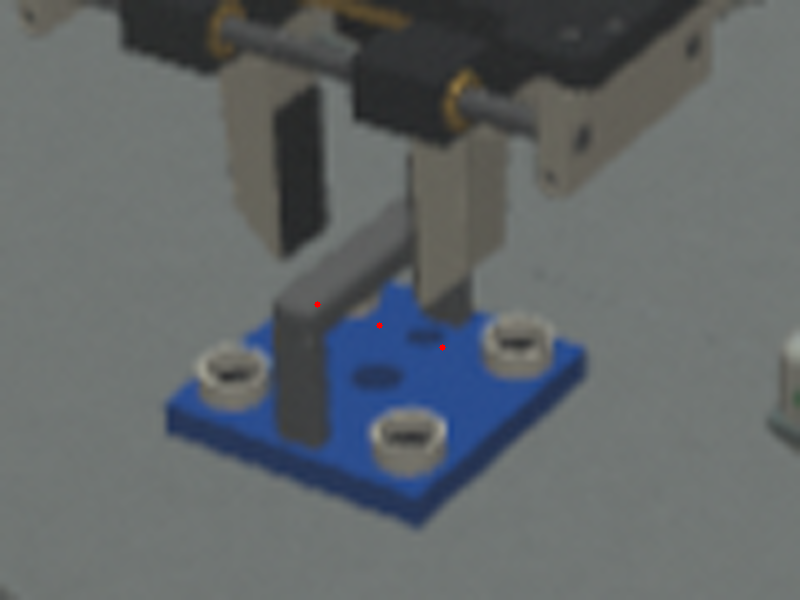

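Fingers straddle the bar. Down and grip.

Emit:
carry_out:
  motion:
    - [0.55, 1.2, 0, 5, 0]
    - [0.55, 1.2, 0, 9.5, 0]
    - [0.55, 1.2, 0, 9.5, 0]
    - [0.8, 1.2, 0, 9.5, 0]
    - [1, 1.2, 0, 9.5, 0]
    - [1, 1.2, 0, 9.5, 0]
    - [1, 1.2, 0, 9.5, 0]
    - [1, 1.2, 0, 9.5, 0]

```text
time: 35.28
tool_pos: [394.9, -154.6, 13.5]
tcp_rot: [-3.133, 0.013, -2.814]
contact_force: [0.4, -0.1, 2.1]
grip_width: 13.6
```

Emit:
carry_out:
  motion:
    - [1, 0, 0, -15, 0]
    - [1, 0, 0, -50, 0]
    - [1, 0, 0, -95, 0]
    - [1, 0, 0, -135, 0]
    - [1, 0, 0, -135, 0]
    - [1, 0, 0, -135, 0]

```text
time: 36.02
tool_pos: [392.2, -153.7, 147.6]
tcp_rot: [-3.135, 0.012, -2.814]
contact_force: [0.5, 1.2, -0.9]
grip_width: 13.8
```

```bash
python3 -c "
from h import *
plan((517.5,-284.8,150,.178))"
```

```text
t 36.02 pos [ 392.2 -153.7  147.6] rot [-3.135  0.012 -2.814] F [ 0.5  1.2 -0.9] w 13.8
row [ -76.5 -164.5   -0.3] spin 8.6
```

Emit:
carry_out:
  motion:
    - [1, -15, -33, 0, 2]
    - [1, -31, -66, 0, 4]
    - [1, -46, -99, 0, 6]
    - [1, -61, -132, 0, 8.6]
    - [1, -72, -155, 0, 8.6]
    - [1, -76.5, -164.5, 0, 8.6]
    - [1, -76.5, -164.5, 0, 8.6]
    - [1, -76.5, -164.5, 0, 8.6]

```text
time: 37.02
tool_pos: [516.7, -283.9, 149.2]
tcp_rot: [-3.138, 0.012, -2.964]
contact_force: [-0.0, -0.1, -1.0]
grip_width: 13.9
```

```bash
cat > z.py <<'E'
from h import *
import sys
tag=sys.argv[1]
plan((517.4,-284.8,118,.178),(517.4,-284.8,78.4,.178))
c=cap('scene',tag)
im=cv2.resize(c['color'][250:345,355:455][:,:,::-1],None,fx=6.3,fy=6.3,interpolation=cv2.INTER_CUBIC); cv2.imwrite(f'pics/{tag}z.png',im)
E
python3 z.py s26
```

```text
t 37.02 pos [ 516.7 -283.9  149.2] rot [-3.138  0.012 -2.964] F [-0.  -0.1 -1. ] w 13.9
row [-0.1 -0.9 31.2] spin -0.0
row [ 0.3 -0.7 70.8] spin -0.0
```

View pics/s26z.png

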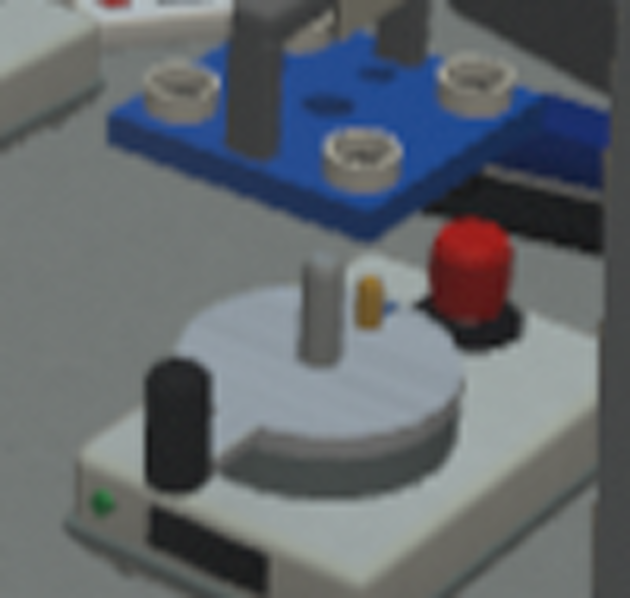

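Emit:
carry_out:
  motion:
    - [1, 0, -0.5, 15, 0]
    - [1, 0, -0.5, 28, 0]
    - [1, 0, -0.5, 33, 0]
    - [1, 0, -0.5, 33, 0]

```text
time: 37.58
tool_pos: [517.2, -284.4, 115.9]
tcp_rot: [-3.138, 0.012, -2.964]
contact_force: [0.6, -0.9, -1.1]
grip_width: 13.3
```

```bash
python3 z.py s27
```

```text
t 37.58 pos [ 517.2 -284.4  115.9] rot [-3.138  0.012 -2.964] F [ 0.6 -0.9 -1.1] w 13.3
row [-0.2 -0.5 -2.1] spin -0.0
row [ 0.3 -0.3 37.5] spin -0.0
```

View pics/s27z.png

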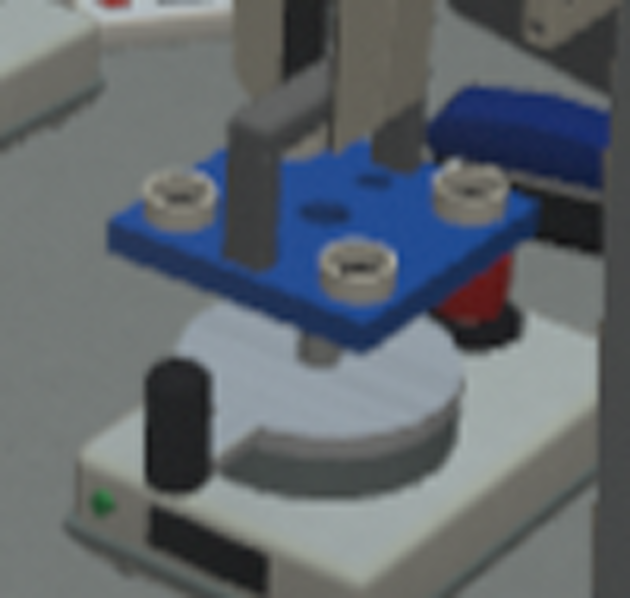

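Hole and post axis line up ((325,213) against 324). Lower.

Emit:
carry_out:
  motion:
    - [1, 0.1, -0.1, 4, 0]
    - [1, 0.1, -0.1, 8, 0]
    - [1, 0.1, -0.1, 12, 0]
    - [1, 0.1, -0.1, 12, 0]

```text
time: 38.12
tool_pos: [517.4, -284.6, 104.0]
tcp_rot: [-3.138, 0.012, -2.964]
contact_force: [0.3, 0.8, -1.8]
grip_width: 13.9
```

Emit:
carry_out:
  motion:
    - [1, 0.1, 0, 4, 0]
    - [1, 0.1, 0, 8, 0]
    - [1, 0.1, 0, 10, 0]
    - [1, 0.1, 0, 10, 0]

```text
time: 38.62
tool_pos: [517.4, -284.5, 93.8]
tcp_rot: [-3.138, 0.012, -2.964]
contact_force: [0.9, 0.7, -1.6]
grip_width: 13.3
```

```bash
python3 z.py s28
```

```text
t 38.62 pos [ 517.4 -284.5   93.8] rot [-3.138  0.012 -2.964] F [ 0.9  0.7 -1.6] w 13.3
row [ -0.3  -0.4 -24.2] spin -0.0
row [ 0.2 -0.2 15.4] spin -0.0
```

View pics/s28z.png

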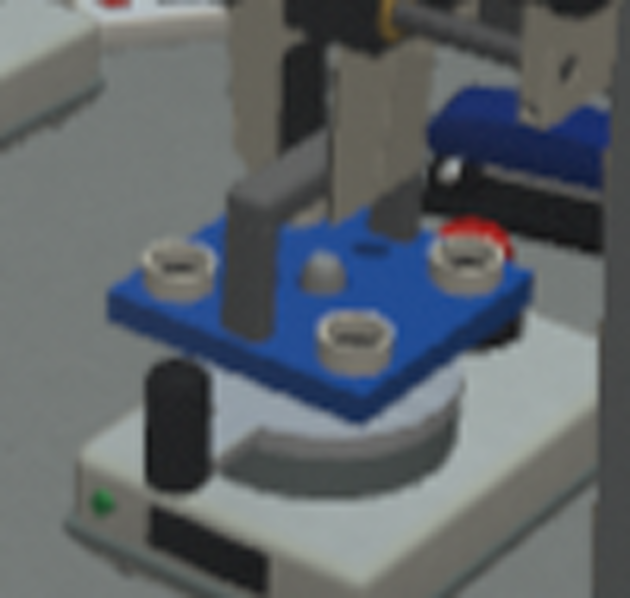

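Post through the hole. Over the pin:

Emit:
carry_out:
  motion:
    - [1, 0, 0, 3, 0]
    - [1, 0, 0, 6, 0]
    - [1, 0, 0, 9, 0]
    - [1, 0, 0, 9, 0]

```text
time: 39.17
tool_pos: [517.4, -284.5, 84.5]
tcp_rot: [-3.138, 0.012, -2.964]
contact_force: [1.1, 0.4, -0.9]
grip_width: 13.8
```

Emit:
carry_out:
  motion:
    - [1, 0, 0, 2, 0]
    - [1, 0, 0, 4, 0]
    - [1, 0, 0, 6, 0]
    - [1, 0, 0, 7, 0]
    - [1, 0, 0, 7, 0]

```text
time: 39.8
tool_pos: [517.4, -284.5, 78.5]
tcp_rot: [-3.138, 0.012, -2.964]
contact_force: [-2.4, 2.7, 6.7]
grip_width: 13.9
```

```bash
python3 z.py s29
```

```text
t 39.8 pos [ 517.4 -284.5   78.5] rot [-3.138  0.012 -2.964] F [-2.4  2.7  6.7] w 13.9
row [ -0.4  -0.5 -39.5] spin -0.0
row [ 0.1 -0.3  0.1] spin -0.0
```

View pics/s29z.png

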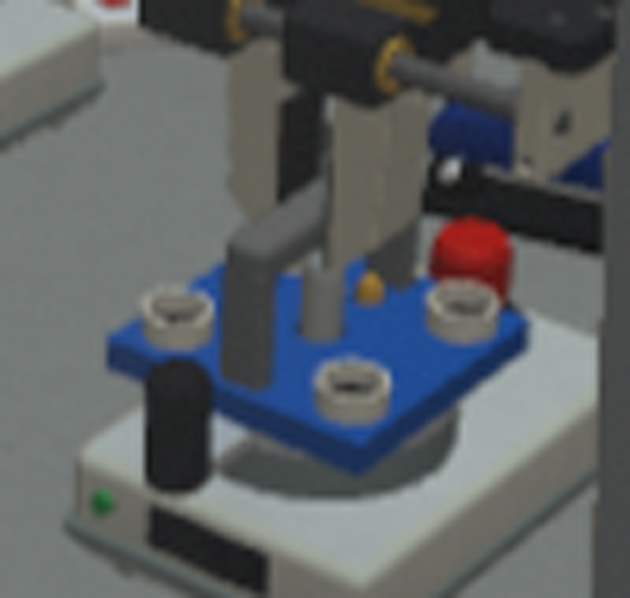

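Seated. Release and retreat upwards, then towards the middle.

Emit:
carry_out:
  motion:
    - [1, 0, 0, 0, 0]
    - [0.8, 0, 0, 0, 0]
    - [0.6, 0, 0, 0, 0]
    - [0.55, 0, 0, 0, 0]
    - [0.55, 0, 0, 0, 0]
    - [0.55, 0, 0, -40, 0]
    - [0.55, 0, 0, -90, 0]
    - [0.55, 0, 0, -130, 0]
    - [0.55, 60, 0, -130, 0]
    - [0.55, 100, 0, -130, 0]

```text
time: 41.1
tool_pos: [415.9, -302.1, 207.7]
tcp_rot: [-3.137, 0.012, -2.963]
contact_force: [0.3, -0.8, 0.4]
grip_width: 41.1
```

```bash
python3 - <<'E'
from h import *
from carr import carr
plan()
t=cap('top','t30');c=cap('scene','s30')
cv2.imwrite('pics/s30c.png',cv2.resize(c['color'][180:370,150:480][:,:,::-1],(800,460),interpolation=cv2.INTER_CUBIC))
cv2.imwrite('pics/t30c.png',cv2.resize(t['color'][150:345,150:480][:,:,::-1],(800,473),interpolation=cv2.INTER_CUBIC))
carr('t30','s30',65)
E
```

```text
t 41.1 pos [ 415.9 -302.1  207.7] rot [-3.14  0.01 -2.96] F [ 0.3 -0.8  0.4] w 41.1
top [320.51 242.43] plate centre [545.21 -16.72] size [82.43 81.3 ] yaw deg 8.4 rad 0.147
   handle top depth mid [544.76 -15.5 ] ray mid [544.22 -15.54] len 78.32572661101523 yaw 0.148 ztop 120.9
top [426.76 257.16] plate centre [ 517.03 -283.73] size [82.42 85.22] yaw deg 10.6 rad 0.186
   handle top depth mid [ 516.06 -282.21] ray mid [ 515.02 -282.05] len 77.7017997917801 yaw 0.177 ztop 120.9
   handle sc depth mid [542.67 -20.7 ] ray mid [532.77 -30.2 ] len 91.85549854862126 yaw 0.129 ztop 117.8
   handle sc depth mid [ 514.77 -287.53] ray mid [ 504.39 -293.71] len 93.22402711185714 yaw 0.16 ztop 118.0
```

View pics/s30c.png

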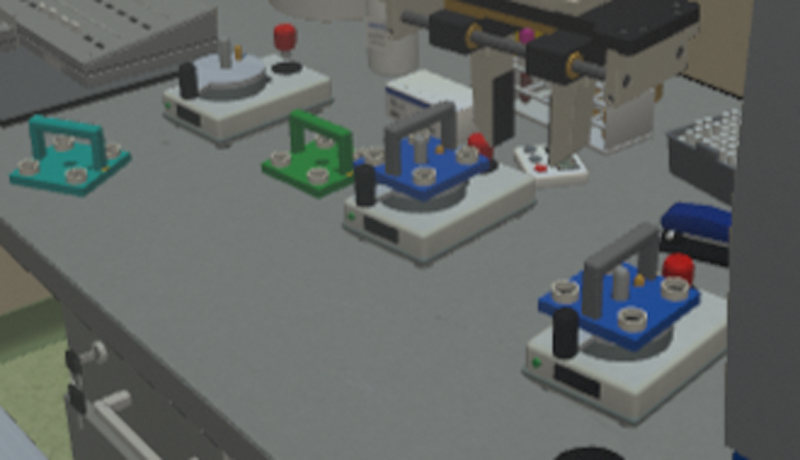

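View pics/t30c.png

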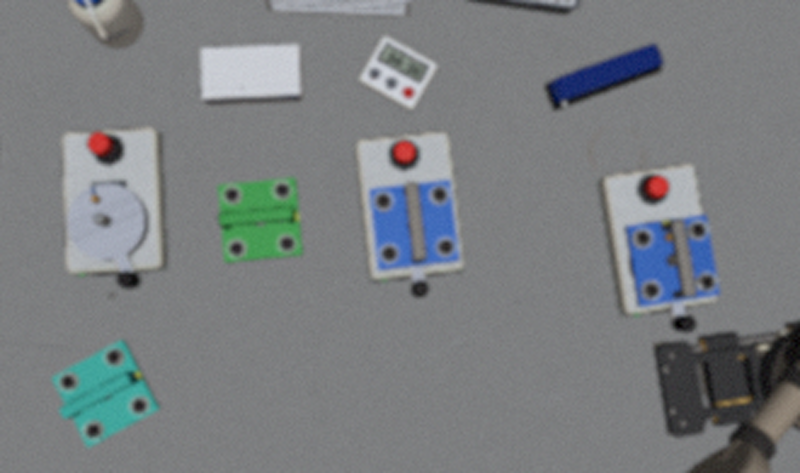

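```bash
python3 - <<'E'
from h import *
t=load('t30');s=load('s30')
for nm,c in(('t',t),('s',s)):
    W=cloud(c);x,y,z=W[...,0],W[...,1],W[...,2]
    for ce,st,l in comp(masks(c)['black']&(abs(x-476)<30)&(abs(y-285)<50)&(z>60),8): print(nm,'L knob',ce,onz(c,ce,92 if nm=='t' else 80))
    for ce,st,l in comp(masks(c)['red']&(x>570)&(x<650)&(y>-330)&(y<330),8): print(nm,'red',ce.round(1),np.nanmedian(W[l],0).round(1),np.nanpercentile(z[l],95).round(1))
E
```

```text
t L knob [202.56756757 264.94594595] [479.63687617 267.74996088  92.        ]
t red [191. 209.] [616.2 304.   87.9] 91.4
t red [316.3 212.6] [619.7  -3.7  69.6] 73.6
t red [420.3 226.8] [ 592.3 -267.5   69.8] 72.3
s L knob [227.01190476 212.80952381] [471.74432807 260.56444326  80.        ]
s red [266.7 192.2] [611.9 304.3  84.5] 87.1
s red [346.5 237.9] [615.5  -6.9  67.2] 69.4
s red [429.7 289.7] [ 589.3 -274.1   67.1] 69.6
```

```bash
python3 -c "
from plant import bot
print(bot.get_obs()['contact_force'].round(1)); print(bot.close_job())"
```

```text
[ 0.8  0.2 -0. ]
the job is handed in; nothing more can be done
None
```

The job is done and handed in at about 41 s of robot time. The worn drive is the left one, near (539, 300).

**Finding it:** I rocked all three levers to resistance, left then right. The left drive had about ±22.6 mm of play at the knob (0.35 rad). The middle and right drives had about ±4.8 mm each, so both are sound.

**Isolating it:** I left the left drive's lever at its right-hand end, then pulled its red knob up until it stopped firmly at about 15 N. It rose about 18 mm. The other two red knobs are still in. I pushed the two sound levers back to mid-play.

**Carriers:** Both blue carriers were there. The left one was knocked about 25 mm aside during the run, so I remeasured it before picking it up. It is now on the middle drive and the other is on the right drive, each over its post and pin. I did not touch the green and turquoise look-alikes or the other items.

**Last checks:**
- **Seating:** both carriers came to rest 65 mm above where they stood on the bench, which is the disc height. The post and brass pin show through each plate.
- **Angle:** the plates are turned 0.147 and 0.186 rad, against about 0.145 and 0.178 for their drives.
- **Left drive:** its red head reads about 18 mm above the others, and its lever still rests to the right.

**Disagreements:**
- The fingertips appeared about 19 mm above the reported TCP in the scene camera, and I allowed for that in all heights.
- The two cameras differed by 3 to 8 mm on some of the raw depth points, including the final position of the left lever's knob. I aligned the carriers using ray measurements and force contact.

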